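# Free a glued test strip from its clamping jig

## Robot

A 6-joint arm with a two-finger parallel gripper is mounted at the origin on the work surface. World frame = base frame: x ahead of the robot, y to its left, z up, the work surface at z = 0. Lengths are in m, angles in rad, forces in N, time in s.
With the tool pointing down it reaches from about 0.325 to 0.9 m from the base axis. Payload 6.1 kg.
Tool frame: the origin (TCP) lies at the very end of the fingers, on their centre line; the grasp point (between the pads) lies 19 mm behind it; z points along the fingers, y is the line along which they close (so a half turn about z gives the same grasp; the last joint's range is limited). The gripper opens to 85 mm and grips with 20 to 120 N. Pads are 22 mm wide; open, the fingers measure 114 mm over their backs; the gripper's body (76 mm by 85 mm) begins 54 mm behind the grasp point. The pads swing forward as they close: fully open they stand 13 mm farther back than shut.
Start: joints at [1.017, 0.22, 1.526, -0, 1.395, -0.126], TCP at [0.259, 0.569, 0.231] pointing down, gripper open.
Joint ranges: [-2.98, 2.98], [-0.91, 2.08], [0.09, 2.57], [-1.24, 4.39], [0.2, 2.65], [-2.68, 2.68]. Speed limits (rad/s): [2.57, 2.57, 3.01, 3.14, 3.14, 3.14].

## Interface

Orientations are given as a 3x3 rotation matrix whose columns are the frame's x, y, z axes.
In Python, from cell import robot, vision gives the robot as it stands.
- The arm moves only by the shell command python3 -m creep 'ROWS' [FORCE]. ROWS is JSON, a list of rows, each a list of 7 numbers: the shift along the tool's x, y, z in m, then the turn, a rotation vector about the tool's x, y, z in units of 6 degrees (1.0 is 6 degrees), then the finger opening in m, from 0 to 0.0854. A call has 1 to 5 rows; each row is the pose to reach, as a shift and turn from the pose commanded when the call began, along the tool's axes at that moment; what a row does not reach only later rows make up. A row lasts 1/12 s, in which the tool goes at most 41.7 mm and 7.16 degrees, less where a joint would pass 70% of its speed; a pose out of reach is approached as far as the arm can. A call with a gripper value outside its range is refused whole. The fingers move at their own pace and stop on an object; FORCE is the grip in N (left out, the last holds). Time passes only in rows, so rows that repeat a pose let the fingers close. It gives the time, the measured TCP pose, the force, the opening and the grip force at its end, in the units of the state.
- robot.get_state(): the state, without advancing time (a new reading comes with each control period).
- vision.read_camera(name): name is "side" or "top"; returns the picture (400x640x3 uint8, red, green, blue); there is no depth.
- vision.get_calibration(name): a dict with "camera_matrix" (3x3 intrinsics, pixels), "extrinsics" (4x4, takes a point from world to camera coordinates). Camera axes: x right, y down, z forward; pixel columns grow to the right and rows downward; lengths in m; the calibration is good to about 2 mm. A picture is of the moment at which its call begins. get_calibration takes no time and is no camera call.
- robot.finish_job(): hands the job in; it is judged then, once.
Trained networks look in the newest picture that a camera, given by its name, has taken for a name from the list of things; names that differ only in an ending like _2 or _b are one class to them, and where a whole thing is asked for, a point or a joint stands for the part that bears it (a point fixed in the world has none). Each returns a list of dicts, best first, with "score" (0 to 1); they miss things now and then, are a little off and sometimes report something else, mostly with a low value. They report only what shows in the picture. A call takes as long as a camera call. They do not tell look-alikes from the thing itself.
- vision.search_frame(camera, thing): "at" ([column, row] in pixels, amid what is visible of it).
- vision.trace(camera, thing): "mask" (400x640 bool, what is visible of it) and "at" ([column, row] in pixels, amid what is visible of it).
- vision.spot_point(camera, thing): "at" ([column, row] in pixels: a listed point, or the origin of a listed thing).
The state is a dict: "time_s": time; "q": joint angles; "dq": joint speeds; "tau": joint torques, N m; "ee_pos": TCP position; "orientation": TCP orientation; "wrist_force": force on the tool from outside, world axes, zero at the start; "ft_torque": the same for the moment, N m; "grip_width": opening from 0.0 (shut) to 1.0 (fully open); "gripper_force": force on a finger pad.
Only numpy, scipy, OpenCV 4.12 (cv2) and the standard library are available. Lean on these libraries where they do the work, as an engineer would, in place of code of your own. Each camera call takes 0.05 s, during which the arm holds its last target. There are 200 camera calls.

## Task

Two containers stand in front of the clamping jig and block it: first stand both upright in the shallow grey side tray. Then swing the clamp bar well up and leave it up, slide the plywood strip straight out towards the containers' pads, keeping it low until it is clear of the bar, and lay it flat, centred and lengthwise on the dark inspection block. Last, stand each container back upright in the middle of the very pad it came from, without ever knocking one over.

Things in the scene. Friction and masses are not known exactly. Their poses are not given: they have to be found in the camera images.
- jig: Fixed aluminium clamping jig, base 110 (x) by 110 (y) by 20 mm high. Origin: centre of its underside. Its -x axis is the slide-out direction, roughly towards the robot. On top two low dark guide rails 6 mm high along x, 47 mm apart, from x -45 to +55 mm hold the strip between them, with a stop at the +x end. The clamp bar crosses at x = +10 mm.
- clamp (a joint): Hinge of the steel clamp bar: 0 is down on the strip, positive is lifted, stop at 1.2 rad. The hinge axis runs along the jig's x through the jig's point (10, 47, 35) mm; the handle end (-y side) rises. Stiff (1 to 3 N at the handle), stays where it is left.
- clamp_handle (a point): Point on the axis of the black round handle, the free end of the clamp bar, beyond the -y edge of the jig's base. The handle is 14 mm in diameter and 55 mm long, along the bar (jig's y when down), this point 23 mm from its tip and 132 mm from the hinge axis, 35 mm above the table when down. Nothing is below it.
- coupon: Plywood test strip, 150 (x) by 40 (y) by 8 mm, about 70 g. Origin: centre of its underside; x is its length. At the start it lies on the jig's base (underside 20 mm above the table) along the jig's x, and its front end stands out about 50 mm (42 to 58) over the base's -x edge, where it can be gripped across its width. Its +x end (in the jig) is the rear.
- can: Short wide round steel tin with a pale paper band, 58 mm diameter, 75 mm high, about 0.35 kg. Origin: centre of its underside, z up. Stands on one of the two pads at the start.
- bottle: Slim round white plastic bottle with a black cap, body 44 mm diameter up to 98 mm height, then tapering to a 26 mm cap, 125 mm high in all, about 0.2 kg. Origin: centre of its underside, z up. Stands on the other pad at the start.
- pad_a: Fixed round cork pad, 76 mm diameter, 3 mm thick, in front (-x side) of the jig, on its +y side. Origin: centre of its underside.
- pad_b: The same pad on the jig's -y side, 100 mm from pad_a centre to centre. Origin: centre of its underside. Which container stands on which pad varies.
- tray: Fixed shallow open grey tray (the side area), 130 (x) by 210 (y) mm outside, walls 4 mm thick and 18 mm high, floor 4 mm thick, to the left or the right of the jig. Origin: centre of its underside. Both containers fit side by side along y.
- rest: Fixed plain dark steel inspection block, 80 (x) by 50 (y) by 20 mm high, on the other side of the jig than the tray. Origin: centre of its underside; x is its length. The strip lies along its x and overhangs both ends by 35 mm.
Things that resemble listed ones, but are neither listed nor needed, are in the scene too. What is meant by the coupon is not green, purple or yellow, and is the larger of those in its own colour.

How it is judged:
By the outcome, as a careful person would: the job done as asked, in the order asked, and still so for the second after the job is handed in, with the robot touching nothing.
It also fails if it takes over 136 s, if anything falls off the work surface, if the arm or the gripper's body presses on something with over 40 N, if the wrist force passes 120 N, or if a joint passes its speed limit or range.

## Working session

There is one attempt and no reset: what is moved stays moved. The work goes in short steps, Python scripts to look and compute and a shell command to move; the robot and the scene stay as the last step left them, time stands still between calls to the robot, and variables do not carry over. Pictures are saved under pics/ and viewed, at most 14 in all, crops included, and the job is handed in when it is done.

```bash
ls; mkdir -p pics; cat > h.py <<'E'
import numpy as np, cv2, json
from cell import robot, vision
def cal(c):
    d=vision.get_calibration(c); return np.array(d["camera_matrix"],float),np.array(d["extrinsics"],float)
def proj(c,P):
    K,E=cal(c); P=np.atleast_2d(P); q=(E[:3,:3]@P.T).T+E[:3,3]; q=q@K.T; return q[:,:2]/q[:,2:]
def onz(c,uv,z):
    K,E=cal(c); uv=np.atleast_2d(uv).astype(float)
    d=(np.linalg.inv(K)@np.c_[uv,np.ones(len(uv))].T).T@E[:3,:3]; o=-E[:3,:3].T@E[:3,3]
    return o+d*((z-o[2])/d[:,2])[:,None]
def snap(c,name):
    im=np.array(vision.read_camera(c)); cv2.imwrite(f"pics/{name}.png",im[:,:,::-1]); return im
E
python3 - <<'E'
from h import *
np.set_printoptions(precision=3,suppress=True)
for c in("top","side"):
    snap(c,c+"0"); K,E=cal(c); print(c,K.tolist(),(-E[:3,:3].T@E[:3,3]),E[2,:3])
    for t in ["jig","coupon","can","bottle","pad_a","tray","rest","clamp_handle"]:
        r=vision.spot_point(c,t); print(t,[(np.round(x["at"]).tolist(),round(x["score"],2),onz(c,x["at"],0)[0,:2].round(3).tolist()) for x in r[:4]])
s=robot.get_state(); print(s["time_s"],s["ee_pos"],np.array(s["orientation"]),s["grip_width"])
E
```

```text
pics
top [[442.6351789823588, 0.0, 321.1334236808901], [0.0, 442.6351789823588, 200.2615642373117], [0.0, 0.0, 1.0]] [ 0.416 -0.057  1.079] [ 0.095  0.026 -0.995]
jig [([328.0, 145.0], 0.63, [0.656, -0.046]), ([192.0, 198.0], 0.55, [0.527, 0.289])]
coupon [([373.0, 287.0], 0.89, [0.308, -0.153]), ([326.0, 154.0], 0.81, [0.633, -0.041]), ([480.0, 135.0], 0.67, [0.676, -0.421]), ([263.0, 162.0], 0.66, [0.616, 0.116])]
can [([311.0, 209.0], 0.68, [0.497, -0.004]), ([351.0, 202.0], 0.61, [0.513, -0.102])]
bottle [([351.0, 202.0], 0.9, [0.514, -0.103])]
pad_a [([354.0, 206.0], 0.73, [0.505, -0.108]), ([312.0, 210.0], 0.55, [0.494, -0.008])]
tray [([434.0, 210.0], 0.84, [0.493, -0.303])]
rest [([194.0, 199.0], 0.78, [0.523, 0.285]), ([328.0, 156.0], 0.44, [0.629, -0.045])]
clamp_handle [([362.0, 138.0], 0.78, [0.672, -0.13])]
side [[366.91598925437955, 0.0, 320.7938273158579], [0.0, 366.91598925437955, 194.3568545528815], [0.0, 0.0, 1.0]] [ 0.33  -0.739  0.607] [ 0.169  0.771 -0.614]
jig [([384.0, 205.0], 0.76, [0.651, -0.051])]
coupon [([464.0, 322.0], 0.97, [0.683, -0.408]), ([256.0, 255.0], 0.81, [0.311, -0.166]), ([377.0, 198.0], 0.59, [0.64, -0.021]), ([357.0, 169.0], 0.48, [0.627, 0.124])]
can [([322.0, 200.0], 0.75, [0.496, -0.004])]
bottle [([332.0, 222.0], 0.86, [0.502, -0.089])]
pad_a [([334.0, 226.0], 0.76, [0.503, -0.107])]
tray [([352.0, 291.0], 0.68, [0.495, -0.299]), ([323.0, 201.0], 0.36, [0.497, -0.005])]
rest [([314.0, 144.0], 0.81, [0.531, 0.292])]
clamp_handle [([405.0, 213.0], 0.87, [0.692, -0.094])]
0.9 [0.259 0.569 0.231] [[-0.91   0.415  0.   ]
 [ 0.415  0.91  -0.   ]
 [-0.    -0.    -1.   ]] 0.9982375690792241
```

View pics/top0.png

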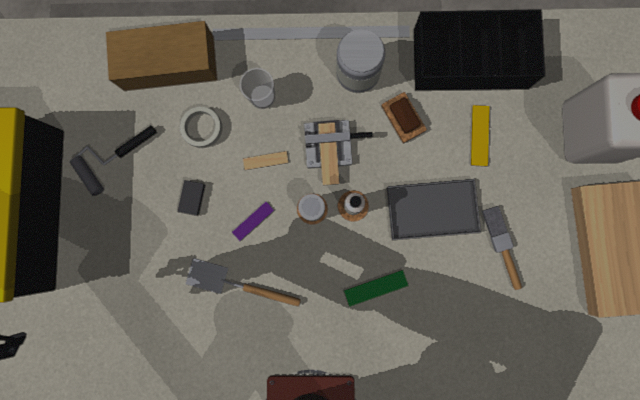

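View pics/side0.png

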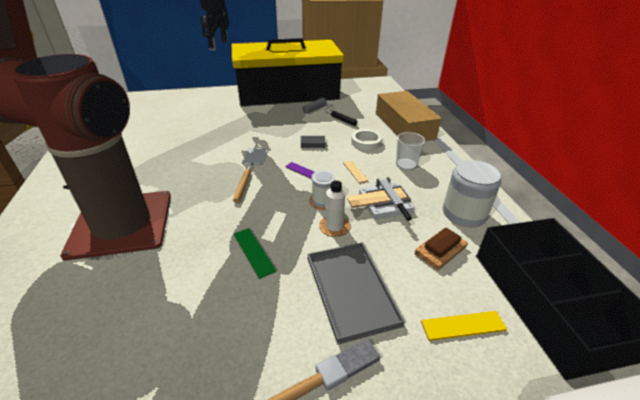

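```bash
python3 - <<'E'
import cv2
im=cv2.imread("pics/top0.png")[80:300,160:500]
a=cv2.resize(im[20:150,70:230],None,fx=4.5,fy=4.5,interpolation=cv2.INTER_CUBIC)
cv2.imwrite("pics/crop0.png",a)
E
```

```text
(no output)
```

View pics/crop0.png

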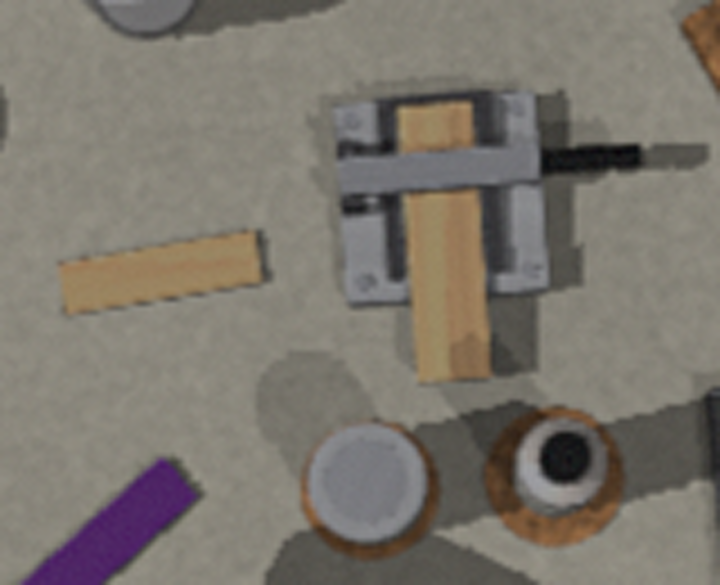

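The strip wanted could be confused with five things: the plywood strip in the jig at (328,153), the small loose plywood piece (265,160), the purple one (253,221), the green one (376,287) and the yellow one (480,135). I choose the one in the jig, because it is the larger plywood-coloured one. The crop confirms that it lies under the clamp bar. The can (311,208) is on the left (+y) pad and the bottle (352,204) on the right pad. The tray (434,210) is to the right and the dark block (192,198) to the left.

```bash
python3 - <<'E'
from h import *
np.set_printoptions(precision=4,suppress=True)
im=snap("top","t1")
def rect(t,z,near):
    best=min(vision.trace("top",t),key=lambda r:np.hypot(*(np.array(r["at"])-near)))
    m=np.array(best["mask"]).astype(np.uint8); cs,_=cv2.findContours(m,0,1); c=max(cs,key=cv2.contourArea)[:,0]
    p=onz("top",c,z)[:,:2]; r=cv2.minAreaRect((p*1000).astype(np.float32)); print(t,best["score"],m.sum(),r, "c",p.mean(0)); return m
for t,z,n in [("rest",.02,(194,199)),("tray",.018,(434,210)),("coupon",.028,(328,153)),("jig",.02,(328,145)),("can",.078,(311,208)),("bottle",.1,(352,202)),("clamp_handle",.035,(362,136))]: rect(t,z,n)
for i in vision.trace("top","pad_a")[:3]:
    m=np.array(i["mask"]).astype(np.uint8); c=np.concatenate([k[:,0] for k in cv2.findContours(m,0,1)[0]])
    h=cv2.convexHull(c)[:,0]; p=onz("top",h,.003)[:,:2]; print("pad",i["at"],m.sum(),np.array(cv2.minEnclosingCircle((p*1000).astype(np.float32))[0]),cv2.minEnclosingCircle((p*1000).astype(np.float32))[1])
# side
for t,z in [("clamp_handle",.035),("rest",0),("pad_a",0),("can",.0),("bottle",.0)]:
    for c in("top","side"):
        for k in vision.spot_point(c,t)[:2]: print(t,c,k["score"],onz(c,k["at"],z)[0,:2])
# jig-yellow crop colours for wood end
E
```

```text
rest 0.83 766 ((525.1727294921875, 284.2786560058594), (56.62976837158203, 84.61418914794922), 77.06830596923828) c [0.5246 0.2841]
tray 0.83 4851 ((492.7939453125, -296.5362548828125), (132.1719970703125, 213.7859344482422), 4.827672958374023) c [ 0.4926 -0.2965]
coupon 0.66 850 ((603.7211303710938, -49.443519592285156), (103.30479431152344, 41.08985900878906), 2.3509438037872314) c [ 0.6054 -0.0497]
jig 0.75 1640 ((657.1704711914062, -73.42056274414062), (115.0733413696289, 163.51051330566406), 3.486546039581299) c [ 0.6616 -0.0576]
can 0.63 551 ((495.8854064941406, -10.219345092773438), (61.26601028442383, 54.609413146972656), 44.84086608886719) c [ 0.4956 -0.0098]
bottle 0.53 318 ((499.97222900390625, -104.90252685546875), (40.55223846435547, 45.81766128540039), 62.98974609375) c [ 0.5002 -0.1048]Traceback (most recent call last):
  File "<stdin>", line 8, in <module>
  File "<stdin>", line 5, in rect
ValueError: min() iterable argument is empty
```

```bash
cat >> h.py <<'E'
from scipy.optimize import minimize
def box(lx,ly,z0,z1): return np.array([[x,y,z] for x in(-lx/2,lx/2) for y in(-ly/2,ly/2) for z in(z0,z1)])
def cyl(parts):
    a=np.linspace(0,2*np.pi,40,endpoint=False); return np.concatenate([np.c_[r*np.cos(a),r*np.sin(a),0*a+z] for r,z in parts])
CAN=[(.029,0),(.029,.075)]; BOT=[(.022,0),(.022,.098),(.013,.108),(.013,.125)]
def place(pts,p,z=0):
    c,s=np.cos(p[2]),np.sin(p[2]); return np.c_[pts[:,0]*c-pts[:,1]*s+p[0],pts[:,0]*s+pts[:,1]*c+p[1],pts[:,2]+z]
def get(c,t,xyz,maxd=40):
    n=proj(c,xyz)[0]; r=[k for k in vision.trace(c,t) if np.hypot(*(np.array(k["at"])-n))<maxd]
    return np.array(min(r,key=lambda k:np.hypot(*(np.array(k["at"])-n)))["mask"]).astype(np.float32) if r else None
def fit(pts,masks,p0,z=0,yaw=True,ignore=None):
    "max overlap of the silhouette hull with the masks {camera: mask}"
    def sil(c,p):
        h=cv2.convexHull((proj(c,place(pts,p,z))*16).round().astype(np.int32)); S=np.zeros((400,640),np.uint8)
        h4=np.round((h[:,0]/16+.5)*4-.5).astype(np.int32); B=np.zeros((1600,2560),np.uint8); cv2.fillConvexPoly(B,h4,255); return cv2.resize(B,(640,400),interpolation=cv2.INTER_AREA)/255.
    def cost(d):
        p=np.array([p0[0]+d[0]*.01,p0[1]+d[1]*.01,p0[2]+(d[2]*.1 if yaw else 0)])
        return sum(np.abs(sil(c,p)-m).sum()/m.sum() for c,m in masks.items())
    n=3 if yaw else 2; best=min((minimize(cost,x0,method="Nelder-Mead",options=dict(initial_simplex=np.vstack([x0,x0+np.eye(n)*s]),xatol=.01,fatol=1e-4)) for x0,s in [(np.zeros(n),.6),(np.zeros(n),-.5)]),key=lambda r:r.fun)
    d=best.x; return np.array([p0[0]+d[0]*.01,p0[1]+d[1]*.01,p0[2]+(d[2]*.1 if yaw else 0)]),best.fun
E
python3 - <<'E'
from h import *
np.set_printoptions(precision=4,suppress=True)
snap("top","t2");snap("side","s2")
for t,pts,p0,z,yaw,mid in [("rest",box(.08,.05,0,.02),(.525,.287,-.22),0,1,.01),("tray",box(.13,.21,0,.018),(.493,-.2965,.084),0,1,.01),("can",cyl(CAN),(.496,-.008,0),.003,0,.04),("bottle",cyl(BOT),(.503,-.105,0),.003,0,.06)]:
    M={c:get(c,t,(p0[0],p0[1],mid)) for c in("top","side")}
    M={c:m for c,m in M.items() if m is not None}
    print(t,"both",list(M),*fit(pts,M,p0,z,yaw))
    for c in M: print("   ",c,*fit(pts,{c:M[c]},p0,z,yaw))
for i in vision.trace("top","pad_a")[:3]:
    m=np.array(i["mask"]).astype(np.uint8); c=np.concatenate([k[:,0] for k in cv2.findContours(m,0,1)[0]])
    h=cv2.convexHull(c)[:,0]; p=onz("top",h,.003)[:,:2]; print("pad",i["at"],m.sum(),cv2.minEnclosingCircle((p*1000).astype(np.float32)))
for c in("top","side"):
  for k in vision.spot_point(c,"clamp_handle")[:2]: print(c,k["score"],onz(c,k["at"],.035)[0,:2])
  for k in vision.spot_point(c,"jig")[:2]: print(c,k["score"],onz(c,k["at"],.0)[0,:2])
im=cv2.imread("pics/t2.png")
# wood strip by colour in crop
hsv=cv2.cvtColor(im,cv2.COLOR_BGR2HSV)[115:190,300:360]; m=((hsv[...,1]>80)&(hsv[...,2]>120)).astype(np.uint8)
n,l,s,ce=cv2.connectedComponentsWithStats(m); print(s[:,:],ce)
for j in range(1,n):
    if s[j,4]>60:
        c=np.argwhere(l==j)[:,::-1]+[300,115]; p=onz("top",c,.028)[:,:2]; print(cv2.minAreaRect((p*1000).astype(np.float32)))
E
```

```text
rest both ['top', 'side'] [ 0.5247  0.2881 -0.2138] 0.205699166169039
    top [ 0.5252  0.2881 -0.2032] 0.0643759033516049
    side [ 0.5235  0.2856 -0.1762] 0.12366621067031462
tray both ['top', 'side'] [ 0.4935 -0.2974  0.0722] 0.05906272571047259
    top [ 0.494  -0.2987  0.0813] 0.01766044163270272
    side [ 0.4925 -0.2955  0.0776] 0.022768041683089317
can both ['top', 'side'] [ 0.4981 -0.0088  0.    ] 1.536400161849458
    top [ 0.4967 -0.0085  0.    ] 0.04068284656519951
    side [ 0.5064 -0.0889  0.    ] 0.3723036208348369
bottle both ['top', 'side'] [ 0.5028 -0.1065  0.    ] 0.20564283505506742
    top [ 0.504  -0.1066  0.    ] 0.11282506960488123
    side [ 0.5024 -0.1042  0.    ] 0.08140538512055541
pad [346.2, 208.3] 488 ((504.0981140136719, -105.18788146972656), 39.601810455322266)
pad [305.7, 220.3] 69 ((491.9944152832031, -10.397612571716309), 36.17490005493164)
top 0.73 [ 0.6695 -0.1312]
top 0.71 [ 0.6551 -0.051 ]
side 0.63 [ 0.6667 -0.1386]
side 0.67 [ 0.6541 -0.0458]
[[   0    0   60   75 3699]
 [  19    8   16   11  150]
 [  20   27   19   43  651]] [[29.6713 36.0395]
 [26.68   12.7867]
 [29.1767 48.0369]]
((691.9978637695312, -43.52301025390625), (23.20626449584961, 37.98036193847656), 4.249173164367676)
((605.8119506835938, -49.223697662353516), (100.2594985961914, 39.37514877319336), 3.9171159267425537)
```

```bash
cat > d.py <<'E'
# python3 d.py x y z yawdeg(of tool y) : remaining shift/turn in tool axes and units (tool down)
import sys; from h import *
from scipy.spatial.transform import Rotation as R
x,y,z,w=map(float,sys.argv[1:5]); s=robot.get_state(); O=np.array(s["orientation"]); w=np.radians(w)
T=np.array([[np.sin(w),0,0],[0,0,0],[0,0,0]]); yv=np.array([np.cos(w),np.sin(w),0]); zv=np.array([0,0,-1.]); T=np.c_[np.cross(yv,zv),yv,zv]
print("t",round(s["time_s"],2),"shift",(O.T@(np.array([x,y,z])-s["ee_pos"])).round(4),"turn",(R.from_matrix(O.T@T).as_rotvec()/np.radians(6)).round(3),"q",np.round(s["q"],2),"F",np.round(s["wrist_force"],1),"gw",round(s["grip_width"]*85.4,1))
E
python3 d.py .503 -.106 .231 93.8
python3 -m creep '[[-0.5,-0.51,0,0,0,-4.7,0.0854],[-0.5,-0.51,0,0,0,-4.7,0.0854],[-0.5,-0.51,0,0,0,-4.7,0.0854],[-0.5,-0.51,0,0,0,-4.7,0.0854],[-0.5,-0.51,0,0,0,-4.7,0.0854]]' 40
python3 d.py .503 -.106 .231 93.8
```

```text
t 2.05 shift [-5.016e-01 -5.128e-01  3.000e-04] turn [-0.    -0.    -4.719] q [ 1.02  0.22  1.53  0.    1.39 -0.13] F [ 0.3  0.6 -0.1] gw 85.6
time_s: 2.47
ee_pos: [0.3291, 0.3756, 0.2314]
orientation: [[-0.997, -0.071, 0.0], [-0.071, 0.997, 0.0], [-0.0, 0.0, -1.0]]
wrist_force: [0.9, 0.1, 0.6]
grip_width: 1.0
gripper_force: 0.0
t 2.47 shift [-1.391e-01 -4.928e-01  3.000e-04] turn [0.003 0.004 0.049] q [ 0.69 -0.08  1.85 -0.    1.38 -0.95] F [0.9 0.1 0.6] gw 85.4
```

```bash

python3 -m creep '[[-0.139,-0.493,0,0,0,0,0.0854],[-0.139,-0.493,0,0,0,0,0.0854],[-0.139,-0.493,0,0,0,0,0.0854],[-0.139,-0.493,0,0,0,0,0.0854],[-0.139,-0.493,0,0,0,0,0.0854]]' >/dev/null
python3 -m creep '[[-0.082,-0.292,0,0,0,0,0.0854],[-0.082,-0.292,0,0,0,0,0.0854],[-0.082,-0.292,0,0,0,0,0.0854],[-0.082,-0.292,0,0,0,0,0.0854],[-0.082,-0.292,0,0,0,0,0.0854]]' >/dev/null
python3 d.py .503 -.106 .062 93.8
```

```text
t 3.3 shift [-0.0294 -0.0899  0.1699] turn [-0.002  0.011 -0.021] q [-0.21 -0.17  1.92  0.    1.39 -1.84] F [0.4 1.8 0.2] gw 85.4
```

```bash

python3 -m creep '[[-0.026,-0.085,0,0,0,0,0.0854],[-0.026,-0.085,0,0,0,0,0.0854],[-0.026,-0.085,0,0,0,0,0.0854],[-0.026,-0.085,0,0,0,0,0.0854],[-0.026,-0.085,0.05,0,0,0,0.0854]]' >/dev/null
python3 d.py .503 -.106 .062 93.8
```

```text
t 3.72 shift [ 0.0032 -0.0041  0.1355] turn [-0.052  0.132 -0.033] q [-0.35 -0.03  1.86  0.    1.3  -1.99] F [ 1.5 -0.3  1.2] gw 85.6
```

```bash

python3 -m creep '[[0,0,0.04,0,0,0,0.0854],[0,0,0.06,0,0,0,0.0854],[0,0,0.06,0,0,0,0.0854]]' >/dev/null
python3 d.py .503 -.106 .062 93.8
```

```text
t 3.97 shift [-0.0086 -0.0107  0.0621] turn [ 0.044 -0.091 -0.007] q [-0.35  0.04  1.93  0.    1.18 -1.99] F [-0.6  0.2 -0.7] gw 85.4
```

```bash

python3 -m creep '[[-0.009,-0.011,0.0,0,0,0,0.0854],[-0.009,-0.011,0.02,0,0,0,0.0854],[-0.009,-0.011,0.045,0,0,0,0.0854],[-0.009,-0.011,0.06,0,0,0,0.0854],[-0.009,-0.011,0.06,0,0,0,0.0854]]' >/dev/null
python3 - <<'E'
from h import *
snap("side","s3")
M={c:get(c,"bottle",(.503,-.106,.06)) for c in("side",)}
print(fit(cyl(BOT),M,(.503,-.106,0),.003,False) if M["side"] is not None else None)
cv2.imwrite("pics/s3c.png",cv2.resize(cv2.imread("pics/s3.png")[100:300,230:430],None,fx=3,fy=3))
E
python3 d.py .503 -.106 .062 93.8
```

```text
(array([ 0.50084872, -0.10586218,  0.        ]), np.float64(0.35130475439057884))
t 4.48 shift [0.0059 0.0032 0.0091] turn [-0.002  0.008 -0.008] q [-0.36  0.15  1.93  0.    1.06 -2.  ] F [ 0.6 -0.1  0.4] gw 85.5
```

View pics/s3c.png

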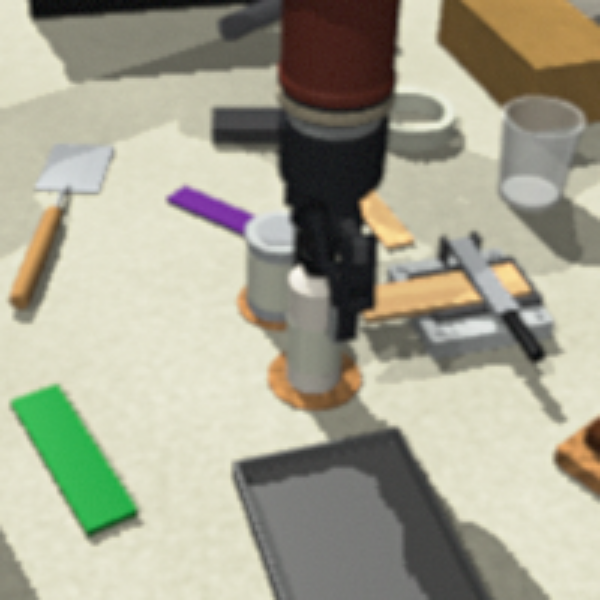

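```bash

python3 -m creep '[[0.0,0.0,0.0,0,0,0,0.0854],[0,0,0,0,0,0,0.0854]]' 
python3 - <<'E'
from h import *
s=robot.get_state(); p=np.array(s["ee_pos"]); O=np.array(s["orientation"])
for dy in(-.045,0,.045):
  for dz in(-.07,-.013,0): print(dy,dz,((proj("side",p+O@[0,dy,dz])[0]-[230,100])*3).round())
E
python3 d.py .503 -.106 .062 93.8
```

```text
time_s: 4.65
ee_pos: [0.51, -0.1097, 0.0719]
orientation: [[-0.998, -0.065, 0.003], [-0.065, 0.998, -0.001], [-0.003, -0.001, -1.0]]
wrist_force: [-0.2, -0.1, 0.0]
grip_width: 1.002
gripper_force: 0.0
-0.045 -0.07 [349. 273.]
-0.045 -0.013 [344. 335.]
-0.045 0 [343. 349.]
0 -0.07 [329. 237.]
0 -0.013 [326. 298.]
0 0 [325. 311.]
0.045 -0.07 [311. 203.]
0.045 -0.013 [308. 264.]
0.045 0 [308. 277.]
t 4.65 shift [0.0068 0.0042 0.0099] turn [-0.014  0.031 -0.014] q [-0.36  0.15  1.93  0.    1.06 -2.  ] F [-0.2 -0.1  0. ] gw 85.6
```

```bash

python3 -m creep '[[0.007,0.004,0.0,0,0,0,0.0854],[0.007,0.004,0.009,0,0,0,0.0854],[0.007,0.004,0.009,0,0,0,0.0854],[0.007,0.004,0.009,0,0,0,0.0854]]' >/dev/null
python3 d.py .503 -.106 .062 93.8
python3 -m creep '[[0,0,0,0,0,0,0.03],[0,0,0,0,0,0,0.03],[0,0,0,0,0,0,0.03],[0,0,0,0,0,0,0.03],[0,0,0,0,0,0,0.03]]' 30
python3 -m creep '[[0,0,0,0,0,0,0.03],[0,0,0,0,0,0,0.03]]' 
```

```text
t 4.98 shift [-0.0025 -0.0004 -0.002 ] turn [ 0.005 -0.012 -0.019] q [-0.36  0.15  1.96 -0.    1.04 -2.  ] F [ 0.1 -1.   0.5] gw 85.6
time_s: 5.4
ee_pos: [0.5014, -0.1061, 0.0609]
orientation: [[-0.998, -0.064, 0.0], [-0.064, 0.998, -0.0], [-0.0, -0.0, -1.0]]
wrist_force: [-0.3, 0.4, 1.1]
grip_width: 0.508
gripper_force: 30.7
time_s: 5.57
ee_pos: [0.5014, -0.1061, 0.0609]
orientation: [[-0.998, -0.064, 0.0], [-0.064, 0.998, -0.0], [-0.0, -0.0, -1.0]]
wrist_force: [-0.8, 0.6, 2.1]
grip_width: 0.508
gripper_force: 30.7
```

```bash

python3 -m creep '[[0,0,-0.025,0,0,0,0.03],[0,0,-0.06,0,0,0,0.03],[0.003,-0.03,-0.06,0,0,0,0.03],[0.006,-0.07,-0.06,0,0,0,0.03],[0.009,-0.11,-0.06,0,0,0,0.03]]'|tail -2
python3 -m creep '[[0.0035,-0.04,0,0,0,0,0.03],[0.007,-0.08,0,0,0,0,0.03],[0.009,-0.115,0,0,0,0,0.03],[0.01,-0.13,0,0,0,0,0.03],[0.01,-0.13,0,0,0,0,0.03]]'|tail -2
python3 -m creep '[[0,0,0.0,0,0,0,0.03],[0,0,0,0,0,0,0.03]]'|tail -2
python3 d.py .4974 -.347 .063 93.8
```

```text
grip_width: 0.509
gripper_force: 31.7
grip_width: 0.506
gripper_force: 31.7
grip_width: 0.505
gripper_force: 31.7
t 6.57 shift [-0.0001 -0.0018  0.0568] turn [ 0.019 -0.012 -0.016] q [-0.74  0.28  1.68  0.    1.19 -2.37] F [-0.  -0.1 -1.8] gw 43.1
```

```bash

python3 -m creep '[[0,-0.002,0.03,0,0,0,0.03],[0,-0.002,0.045,0,0,0,0.03],[0,-0.002,0.053,0,0,0,0.03],[0,-0.002,0.056,0,0,0,0.03],[0,-0.002,0.056,0,0,0,0.03]]'|tail -3
python3 d.py .4974 -.347 .063 93.8
```

```text
wrist_force: [0.1, -0.1, -2.4]
grip_width: 0.506
gripper_force: 31.7
t 6.98 shift [0.0003 0.0003 0.0011] turn [ 0.012 -0.01  -0.006] q [-0.74  0.35  1.7   0.    1.09 -2.38] F [ 0.1 -0.1 -2.4] gw 43.2
```

```bash

python3 -m creep '[[0,0,0.0015,0,0,0,0.03],[0,0,0.0025,0,0,0,0.03],[0,0,0.0025,0,0,0,0.03]]'|tail -3
python3 d.py .4974 -.347 .062 93.8
```

```text
wrist_force: [0.7, 0.6, -2.3]
grip_width: 0.509
gripper_force: 31.7
t 7.23 shift [0.0009 0.0021 0.0012] turn [-0.011  0.011 -0.016] q [-0.74  0.35  1.7   0.    1.09 -2.38] F [ 0.7  0.6 -2.3] gw 43.4
```

```bash

python3 -m creep '[[0,0,0.001,0,0,0,0.03],[0,0,0.002,0,0,0,0.03],[0,0,0.002,0,0,0,0.03]]'|tail -3
python3 d.py .4974 -.347 .062 93.8
```

```text
wrist_force: [-1.2, 2.2, 4.1]
grip_width: 0.506
gripper_force: 32.3
t 7.48 shift [ 0.0011  0.0023 -0.0001] turn [-0.011  0.015 -0.019] q [-0.74  0.35  1.7   0.    1.08 -2.38] F [-1.2  2.2  4.1] gw 43.2
```

```bash

python3 -m creep '[[0,0,0,0,0,0,0.0854],[0,0,0,0,0,0,0.0854],[0,0,0,0,0,0,0.0854],[0,0,-0.03,0,0,0,0.0854],[0,0,-0.07,0,0,0,0.0854]]'|tail -3
python3 -m creep '[[0,0,-0.03,0,0,0,0.0854],[-0.003,0.04,-0.03,0,0,0,0.0854],[-0.006,0.08,-0.03,0,0,0,0.0854],[-0.008,0.12,-0.03,0,0,0,0.0854],[-0.011,0.16,-0.03,0,0,0,0.0854]]'|tail -1
python3 -m creep '[[-0.003,0.04,0,0,0,0,0.0854],[-0.006,0.08,0,0,0,0,0.0854],[-0.009,0.12,0,0,0,0,0.0854],[-0.0115,0.16,0,0,0,0,0.0854],[-0.0115,0.175,0,0,0,0,0.0854]]'|tail -1
python3 -m creep '[[0,0,0,0,0,0,0.0854],[0,0,0,0,0,0,0.0854]]'|tail -1
python3 d.py .497 -.0085 .036 93.8
python3 - <<'E'
from h import *
np.set_printoptions(precision=4,suppress=True)
snap("side","s4")
m=get("side","bottle",(.4974,-.347,.06)); print(fit(cyl(BOT),{"side":m},(.4974,-.347,0),.004,False) if m is not None else None)
m=get("side","can",(.497,-.0085,.04)); print(fit(cyl(CAN),{"side":m},(.497,-.0085,0),.003,False) if m is not None else None)
cv2.imwrite("pics/s4c.png",cv2.resize(cv2.imread("pics/s4.png")[100:350,230:480],None,fx=2.2,fy=2.2))
E
```

```text
wrist_force: [0.8, -0.5, -0.3]
grip_width: 1.001
gripper_force: 0.0
gripper_force: 0.0
gripper_force: 0.0
gripper_force: 0.0
t 8.9 shift [0.0016 0.0041 0.1243] turn [-0.006  0.003  0.005] q [-0.18 -0.02  1.92 -0.    1.24 -1.82] F [ 0.7 -0.7  0.8] gw 85.6
(array([ 0.5001, -0.3472,  0.    ]), np.float64(0.05342914100389777))
(array([ 0.4963, -0.0055,  0.    ]), np.float64(0.04972233188577445))
```

View pics/s4c.png

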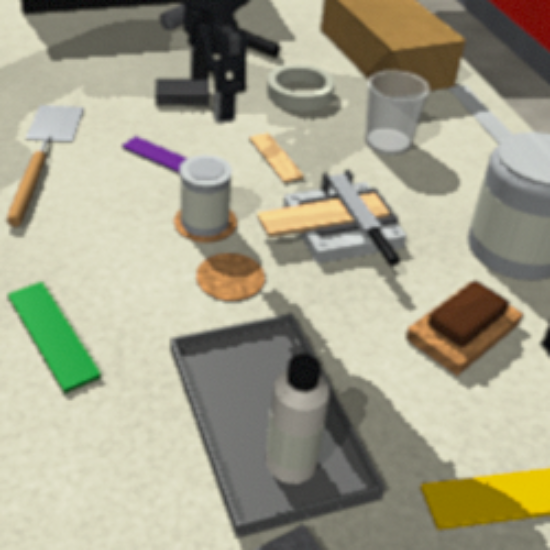

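The bottle stands upright in the tray, at crop (297,430). The can is still on its pad at (205,195), and pad_b is bare at (231,275). Next is the can.

```bash

python3 -m creep '[[0.0015,0.0045,0.03,0,0,0,0.0854],[0.0015,0.0045,0.07,0,0,0,0.0854],[0.0015,0.0045,0.105,0,0,0,0.0854],[0.0015,0.0045,0.124,0,0,0,0.0854],[0.0015,0.0045,0.124,0,0,0,0.0854]]'|tail -4
python3 d.py .497 -.008 .036 93.8
python3 -m creep '[[0,0,0,0,0,0,0.045],[0,0,0,0,0,0,0.045],[0,0,0,0,0,0,0.045],[0,0,0,0,0,0,0.045],[0,0,0,0,0,0,0.045]]' 40
python3 d.py .497 -.008 .036 93.8
```

```text
orientation: [[-0.998, -0.062, -0.009], [-0.062, 0.998, 0.001], [0.009, 0.002, -1.0]]
wrist_force: [-1.2, 0.5, -0.3]
grip_width: 0.998
gripper_force: 0.0
t 9.47 shift [-0.0044  0.0011 -0.0048] turn [ 0.019 -0.088 -0.041] q [-0.18  0.16  2.01 -0.    0.98 -1.81] F [-1.2  0.5 -0.3] gw 85.2
time_s: 9.88
ee_pos: [0.4992, -0.0093, 0.0385]
orientation: [[-0.998, -0.064, 0.005], [-0.064, 0.998, -0.001], [-0.005, -0.002, -1.0]]
wrist_force: [0.8, -1.2, 7.6]
grip_width: 0.66
gripper_force: 43.8
t 9.88 shift [0.0021 0.0014 0.0025] turn [-0.015  0.044 -0.019] q [-0.18  0.15  2.   -0.    0.98 -1.81] F [ 0.8 -1.2  7.6] gw 56.4
```

```bash

python3 -m creep '[[0,0,0,0,0,0,0.045],[0,0,0,0,0,0,0.045]]'|head -2
python3 -m creep '[[0,0,-0.025,0,0,0,0.045],[0,0,-0.055,0,0,0,0.045],[0.003,-0.03,-0.055,0,0,0,0.045],[0.006,-0.07,-0.055,0,0,0,0.045],[0.01,-0.11,-0.055,0,0,0,0.045]]'|tail -2
python3 -m creep '[[0.0035,-0.04,0,0,0,0,0.045],[0.007,-0.08,0,0,0,0,0.045],[0.011,-0.115,0,0,0,0,0.045],[0.013,-0.1275,0,0,0,0,0.045],[0.013,-0.1275,0,0,0,0,0.045]]'|tail -2
python3 -m creep '[[0,0,0.0,0,0,0,0.045],[0,0,0,0,0,0,0.045]]'|tail -2
python3 d.py .4896 -.2475 .038 93.8
```

```text
time_s: 10.05
ee_pos: [0.4992, -0.0093, 0.0385]
grip_width: 0.656
gripper_force: 45.2
grip_width: 0.658
gripper_force: 45.1
grip_width: 0.66
gripper_force: 45.1
t 11.05 shift [-0.0007 -0.0019  0.0527] turn [ 0.013 -0.009 -0.015] q [-0.61  0.18  1.85  0.    1.11 -2.25] F [ 0.5  0.9 -4.1] gw 56.4
```

```bash

python3 -m creep '[[0,-0.002,0.03,0,0,0,0.045],[0,-0.002,0.042,0,0,0,0.045],[0,-0.002,0.048,0,0,0,0.045],[0,-0.002,0.048,0,0,0,0.045],[0,-0.002,0.048,0,0,0,0.045]]'|sed -n '2p;4p'
python3 -m creep '[[0,0,0.001,0,0,0,0.045],[0,0,0.002,0,0,0,0.045],[0,0,0.002,0,0,0,0.045]]'|sed -n '2p;4p'
```

```text
ee_pos: [0.4894, -0.2481, 0.0431]
wrist_force: [-0.7, 0.3, -3.2]
ee_pos: [0.4899, -0.2493, 0.042]
wrist_force: [0.5, 0.1, -3.8]
```

```bash

python3 -m creep '[[0,0,0.001,0,0,0,0.045],[0,0,0.0015,0,0,0,0.045],[0,0,0.0015,0,0,0,0.045]]'|sed -n '2p;4p'
```

```text
ee_pos: [0.4894, -0.2491, 0.0398]
wrist_force: [-0.4, 0.5, -3.4]
```

```bash

python3 -m creep '[[0,0,0.001,0,0,0,0.045],[0,0,0.0015,0,0,0,0.045],[0,0,0.0015,0,0,0,0.045]]'|sed -n '2p;4p'
```

```text
ee_pos: [0.4895, -0.2492, 0.0396]
wrist_force: [-5.8, 2.5, 7.7]
```

```bash

python3 -m creep '[[0,0,0,0,0,0,0.0854],[0,0,0,0,0,0,0.0854],[0,0,0,0,0,0,0.0854],[0,0,-0.03,0,0,0,0.0854],[0,0,-0.07,0,0,0,0.0854]]'|tail -3
python3 -m creep '[[0.02,-0.02,-0.06,0,0,0,0.0854],[0.04,-0.04,-0.10,0,0,0,0.0854],[0.07,-0.06,-0.11,0,0,0,0.0854]]'|sed -n 2p
python3 - <<'E'
from h import *
np.set_printoptions(precision=4,suppress=True)
im=snap("top","t5");snap("side","s5")
for k in vision.trace("top","pad_a")[:3]:
    m=np.array(k["mask"]).astype(np.float32); g=onz("top",k["at"],0)[0]; print("pad",g[:2],m.sum(),*fit(cyl([(.038,0),(.038,.003)]),{"top":m},(g[0],g[1],0),0,False))
for k in vision.trace("side","pad_a")[:3]:
    m=np.array(k["mask"]).astype(np.float32); g=onz("side",k["at"],0)[0]; print("pad side",g[:2],m.sum(),*fit(cyl([(.038,0),(.038,.003)]),{"side":m},(g[0],g[1],0),0,False))
for t,pts,p in (("can",CAN,(.4895,-.249)),("bottle",BOT,(.4974,-.347))):
    m=get("side",t,(*p,.05)); print(t,fit(cyl(pts),{"side":m},(*p,0),.004,False) if m is not None else None)
for c in("top","side"):
  for t,z in (("clamp_handle",.035),("jig",0),("coupon",.02)):
    for k in vision.spot_point(c,t)[:3]: print(t,c,round(k["score"],2),onz(c,k["at"],z)[0,:2])
cv2.imwrite("pics/t5c.png",cv2.resize(cv2.imread("pics/t5.png")[100:240,280:480],None,fx=4,fy=4,interpolation=cv2.INTER_CUBIC))
E
```

```text
wrist_force: [0.9, -1.0, -0.2]
grip_width: 1.002
gripper_force: 0.0
ee_pos: [0.4394, -0.302, 0.2096]
pad [ 0.4987 -0.1048] 746.0 [ 0.5041 -0.1067  0.    ] 0.0531619618356726
pad [ 0.4976 -0.008 ] 702.0 [ 0.4986 -0.0076  0.    ] 0.08862074744427687
pad side [ 0.4824 -0.0139] 193.0 [0.4932 0.0011 0.    ] 1.261038301330895
pad side [ 0.4894 -0.1144] 314.0 [ 0.5037 -0.105   0.    ] 0.8573747970525789
can (array([ 0.4874, -0.2466,  0.    ]), np.float64(0.07510014758591609))
bottle (array([ 0.5009, -0.3479,  0.    ]), np.float64(0.06495175848117025))
clamp_handle top 0.84 [ 0.6666 -0.128 ]
clamp_handle top 0.59 [0.5211 0.273 ]
jig top 0.82 [ 0.6472 -0.0552]
coupon top 0.97 [ 0.6699 -0.4122]
coupon top 0.87 [ 0.616  -0.0417]
coupon top 0.75 [ 0.3054 -0.1491]
clamp_handle side 0.68 [ 0.6637 -0.1354]
clamp_handle side 0.64 [0.5213 0.2259]
jig side 0.72 [ 0.6556 -0.032 ]
coupon side 0.81 [ 0.6266 -0.0473]
coupon side 0.8 [0.6145 0.0797]
coupon side 0.73 [0.4681 0.1102]
```

View pics/t5c.png

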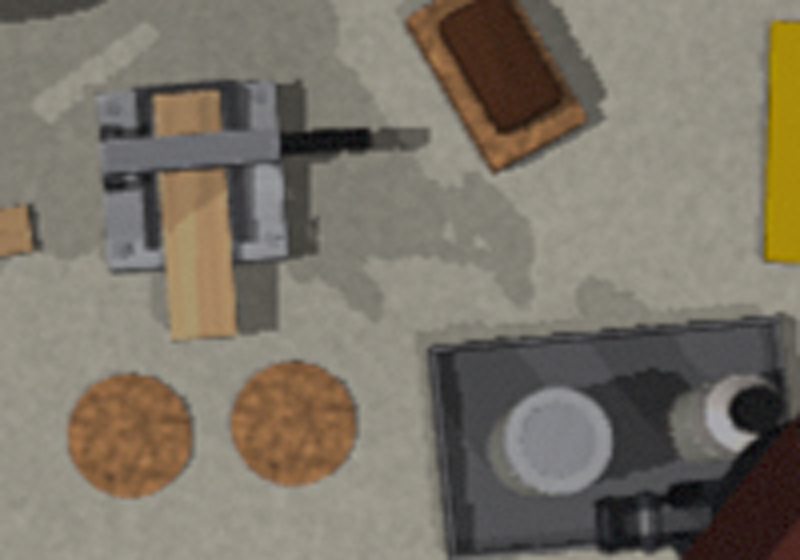

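```bash
python3 - <<'E'
from h import *
np.set_printoptions(precision=4,suppress=True)
f=lambda L,z: onz("top",np.array(L)/4+[280-.375,100-.375],z)[:,:2]
im=cv2.imread("pics/t5.png"); hsv=cv2.cvtColor(im,cv2.COLOR_BGR2HSV)
r=hsv[188:228,292:374]; m=((r[...,1]>90)&(r[...,0]<20)).astype(np.uint8); n,l,s,ce=cv2.connectedComponentsWithStats(m)
for j in range(1,n):
    if s[j,4]>300: print("pad",s[j,4],onz("top",ce[j]+[292,188],.003)[0,:2])
c=f([(98,92),(275,80),(287,258),(110,272)],.02); print("jig",c,c.mean(0))
print("handle",f([(282,140),(370,138)],.035)); print("strip front",f([(172,340),(236,337)],.028)); print("strip rear",f([(152,94),(219,91)],.028))
print("brown",f([(495,172)],.0))
E
```

```text
pad 739 [ 0.5052 -0.1065]
pad 735 [ 0.4984 -0.0065]
jig [[ 0.7077  0.0114]
 [ 0.714  -0.0969]
 [ 0.6039 -0.1031]
 [ 0.5962  0.0041]] [ 0.6554 -0.0461]
handle [[ 0.6729 -0.1002]
 [ 0.6736 -0.1528]]
strip front [[ 0.5534 -0.0335]
 [ 0.5549 -0.0718]]
strip rear [[ 0.7039 -0.022 ]
 [ 0.7053 -0.0626]]
brown [[ 0.66   -0.2326]]
```

```bash
python3 d.py .672 -.1305 .16 3.8
python3 -m creep '[[-0.04,0.03,0.0,0,0,1.19,0.0854],[-0.08,0.06,0.0,0,0,2.38,0.0854],[-0.12,0.09,0.01,0,0,3.57,0.0854],[-0.15,0.11,0.02,0,0,4.76,0.0854],[-0.18,0.13,0.03,0,0,5.95,0.0854]]'|sed -n 2p
python3 d.py .672 -.1305 .16 3.8
```

```text
t 13.48 shift [-0.2452  0.1543  0.0442] turn [ 1.0000e-03 -1.8000e-02  1.4991e+01] q [-0.75  0.02  1.8   0.    1.33 -2.39] F [-0.5 -0.1  0.1] gw 85.3
ee_pos: [0.5879, -0.1763, 0.1824]
t 13.9 shift [-0.0495  0.082   0.0224] turn [6.000e-03 1.000e-02 9.315e+00] q [-0.42  0.23  1.61 -0.    1.3  -1.46] F [-0.4 -0.8 -0.2] gw 85.1
```

```bash

python3 -m creep '[[-0.01,0.018,0.005,0,0,1.19,0.0854],[-0.02,0.036,0.01,0,0,2.38,0.0854],[-0.03,0.054,0.015,0,0,3.57,0.0854],[-0.04,0.07,0.02,0,0,4.76,0.0854],[-0.045,0.076,0.02,0,0,5.95,0.0854]]'|sed -n 2p
python3 -m creep '[[0,0,0,0,0,1.1,0.0854],[0,0,0,0,0,2.2,0.0854],[0,0,0,0,0,3.1,0.0854],[0,0,0,0,0,3.1,0.0854],[0,0,0,0,0,3.1,0.0854]]'|sed -n 2p
python3 d.py .672 -.1305 .014 3.8
```

```text
ee_pos: [0.6642, -0.1319, 0.16]
ee_pos: [0.6631, -0.134, 0.1617]
t 14.73 shift [0.0025 0.0093 0.1477] turn [-0.007 -0.003  0.353] q [-0.32  0.39  1.45 -0.    1.3  -0.42] F [ 0.  -0.6  0.1] gw 85.3
```

```bash

python3 -m creep '[[0.003,0.009,0.03,0,0,0.35,0.0854],[0.003,0.009,0.065,0,0,0.35,0.0854],[0.003,0.009,0.1,0,0,0.35,0.0854],[0.003,0.009,0.1,0,0,0.35,0.0854],[0.003,0.009,0.1,0,0,0.35,0.0854]]'|sed -n 2p
python3 d.py .672 -.1305 .014 3.8
python3 -m creep '[[0,0,0.02,0,0,0,0.0854],[0,0,0.04,0,0,0,0.0854],[0,0,0.047,0,0,0,0.0854],[0,0,0.047,0,0,0,0.0854],[0,0,0.047,0,0,0,0.0854]]'|sed -n '2p;4p'
python3 d.py .672 -.1305 .014 3.8
```

```text
ee_pos: [0.6695, -0.1297, 0.0595]
t 15.15 shift [-0.0011  0.0027  0.0455] turn [-0.056 -0.022 -0.011] q [-0.31  0.52  1.48  0.    1.15 -0.37] F [-0.2  0.2  1.4] gw 85.2
ee_pos: [0.6729, -0.1309, 0.0172]
wrist_force: [-0.6, -0.4, 0.4]
t 15.57 shift [ 0.0004 -0.0009  0.0032] turn [ 0.019  0.007 -0.024] q [-0.31  0.57  1.49  0.    1.07 -0.37] F [-0.6 -0.4  0.4] gw 85.2
```

```bash

python3 -m creep '[[0,0,0.002,0,0,0,0.0],[0,0,0.002,0,0,0,0.0],[0,0,0.002,0,0,0,0.0],[0,0,0.002,0,0,0,0.0],[0,0,0.002,0,0,0,0.0]]' 25 |tail -3
python3 -m creep '[[0,0,0,0,0,0,0.0],[0,0,0,0,0,0,0],[0,0,0,0,0,0,0]]' |sed -n '2,10p'
python3 - <<'E'
from h import *
snap("side","s6"); cv2.imwrite("pics/s6c.png",cv2.resize(cv2.imread("pics/s6.png")[130:260,310:470],None,fx=4,fy=4))
E
```

```text
wrist_force: [0.2, 0.3, -0.4]
grip_width: 0.293
gripper_force: 0.0
ee_pos: [0.6711, -0.1306, 0.0134]
orientation: [[-0.063, 0.998, -0.002], [0.998, 0.063, 0.0], [0.0, -0.002, -1.0]]
wrist_force: [-5.5, -0.6, 5.6]
grip_width: 0.151
gripper_force: 24.7
```

View pics/s6c.png

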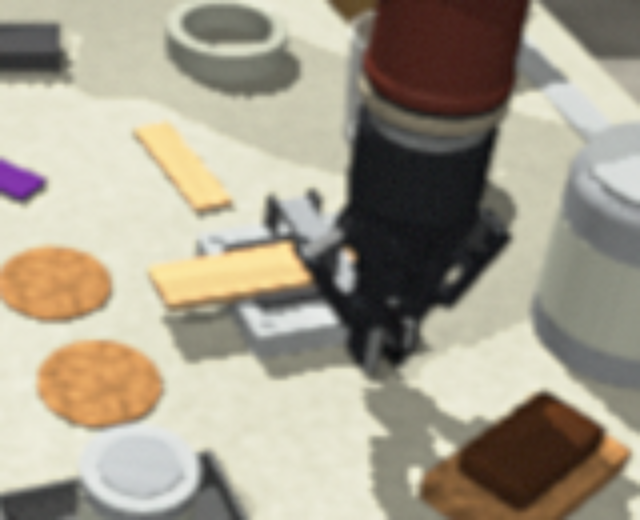

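```bash

python3 -m creep '[[0.0015,0,-0.02,0,0,0,0],[0.006,0,-0.039,0,0,0,0],[0.013,0,-0.0575,0,0,0,0],[0.023,0,-0.0745,0,0,0,0],[0.0355,0,-0.09,0,0,0,0]]' |sed -n '2p;4,6p'
python3 -m creep '[[0.0095,0,-0.009,0,0,0,0],[0.02,0,-0.0175,0,0,0,0],[0.031,0,-0.0245,0,0,0,0],[0.039,0,-0.029,0,0,0,0],[0.039,0,-0.029,0,0,0,0]]' |sed -n '2p;4,6p'
python3 - <<'E'
from h import *
snap("side","s7"); cv2.imwrite("pics/s7c.png",cv2.resize(cv2.imread("pics/s7.png")[110:260,310:470],None,fx=3.5,fy=3.5))
E
```

```text
ee_pos: [0.6686, -0.0959, 0.1031]
wrist_force: [-0.5, -3.2, -3.4]
grip_width: 0.154
gripper_force: 26.8
ee_pos: [0.666, -0.0547, 0.133]
wrist_force: [-7.0, -2.2, 2.8]
grip_width: 0.15
gripper_force: 28.8
```

View pics/s7c.png

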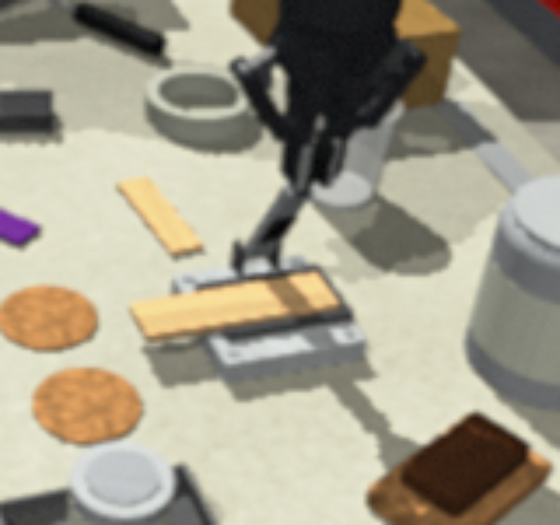

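```bash

python3 -m creep '[[0,0,0,0,0,0,0.0854],[0,0,0,0,0,0,0.0854],[0,0,0,0,0,0,0.0854],[0,0,0,0,0,0,0.0854],[0,0,-0.02,0,0,0,0.0854]]' |sed -n '2p;4,6p'
python3 -m creep '[[0,0,-0.04,0,0,0,0.0854],[0,0,-0.08,0,0,0,0.0854],[0,-0.04,-0.1,0,0,0,0.0854],[0,-0.08,-0.1,0,0,0,0.0854],[0,-0.1,-0.1,0,0,-1,0.0854]]' |sed -n '2p;4,6p'
python3 -m creep '[[0,0,0.01,0,0,-1.19,0.0854],[0,0,0.02,0,0,-2.38,0.0854],[0,0,0.03,0,0,-3.57,0.0854],[0,0,0.04,0,0,-4.76,0.0854],[0,0,0.05,0,0,-5.95,0.0854]]' |sed -n '2p;4p'
python3 -m creep '[[0,0,0.01,0,0,-1.19,0.0854],[0,0,0.02,0,0,-2.38,0.0854],[0,0,0.03,0,0,-3.57,0.0854],[0,0,0.04,0,0,-4.76,0.0854],[0,0,0.05,0,0,-5.95,0.0854]]' |sed -n '2p;4p'
python3 d.py .5711 -.0513 .009 93.8
python3 - <<'E'
from h import *
im=snap("side","s8"); cv2.imwrite("pics/s8c.png",cv2.resize(cv2.imread("pics/s8.png")[110:260,310:470],None,fx=3.5,fy=3.5))
for k in vision.spot_point("side","clamp_handle")[:2]: print(k["at"],k["score"])
# predicted handle pixel for angles
for th in (.9,1.0,1.1,1.2):
    a=.066; l=np.array([.01,.047-.132*np.cos(th)]); print(th,proj("side",[.6554+l[0]*np.cos(a)-l[1]*np.sin(a),-.0461+l[0]*np.sin(a)+l[1]*np.cos(a),.035+.132*np.sin(th)]))
E
```

```text
ee_pos: [0.6645, -0.0554, 0.1476]
wrist_force: [-0.6, 0.8, -1.0]
grip_width: 0.855
gripper_force: 0.0
ee_pos: [0.5658, -0.0626, 0.2543]
wrist_force: [0.4, -0.5, 0.4]
grip_width: 1.0
gripper_force: 0.0
ee_pos: [0.5675, -0.0625, 0.2021]
wrist_force: [-1.1, -0.4, 0.2]
ee_pos: [0.5676, -0.0624, 0.1519]
wrist_force: [0.4, 1.2, -0.0]
t 18.83 shift [-0.0017  0.0115  0.1429] turn [ 1.000e-03  7.000e-03 -2.072e+00] q [-0.25  0.16  1.75  0.    1.23 -1.67] F [ 0.4  1.2 -0. ] gw 85.3
[397.7, 159.5] 0.64
0.9 [[402.43634798 165.79758986]]
1.0 [[400.9323241  160.57890375]]
1.1 [[399.24048802 155.64958017]]
1.2 [[397.38761473 151.07422518]]
```

View pics/s8c.png

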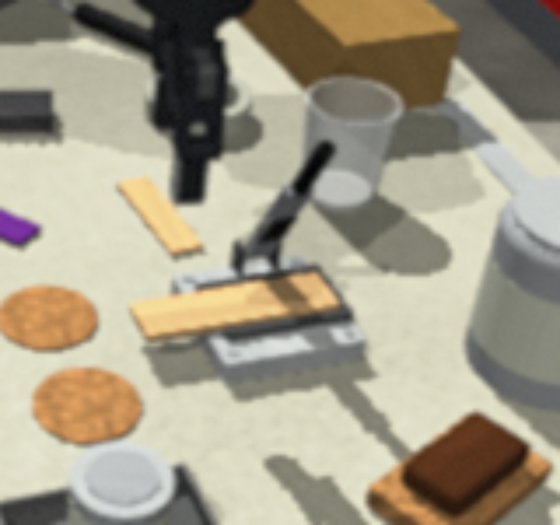

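```bash

python3 -m creep '[[-0.002,0.0115,0.02,0,0,-1.1,0.0854],[-0.002,0.0115,0.05,0,0,-2.05,0.0854],[-0.002,0.0115,0.08,0,0,-2.05,0.0854],[-0.002,0.0115,0.08,0,0,-2.05,0.0854],[-0.002,0.0115,0.08,0,0,-2.05,0.0854]]' |sed -n '2p;4p'
python3 d.py .5711 -.0513 .009 93.8
python3 -m creep '[[0,0,0.03,0,0,0,0.0854],[0,0,0.055,0,0,0,0.0854],[0,0,0.061,0,0,0,0.0854],[0,0,0.061,0,0,0,0.0854],[0,0,0.061,0,0,0,0.0854]]' |sed -n '2p;4p'
python3 d.py .5711 -.0513 .009 93.8
```

```text
ee_pos: [0.5699, -0.0511, 0.0713]
wrist_force: [-0.0, 0.1, 1.0]
t 19.35 shift [-0.0014 -0.0003  0.0623] turn [ 0.01  -0.033 -0.112] q [-0.23  0.27  1.79  0.    1.09 -1.85] F [-0.   0.1  1. ] gw 85.9
ee_pos: [0.5725, -0.0518, 0.0133]
wrist_force: [-0.4, -0.1, -0.6]
t 19.77 shift [0.0014 0.0006 0.0043] turn [-0.006  0.022 -0.09 ] q [-0.23  0.36  1.81  0.    0.98 -1.86] F [-0.4 -0.1 -0.6] gw 85.8
```

```bash

python3 -m creep '[[0.001,0.0005,0.004,0,0,-0.1,0.0854],[0.001,0.0005,0.004,0,0,-0.1,0.0854],[0.001,0.0005,0.004,0,0,-0.1,0.03],[0.001,0.0005,0.004,0,0,-0.1,0.03],[0.001,0.0005,0.004,0,0,-0.1,0.03]]' 35 |sed -n '2p;4,6p'
python3 -m creep '[[0,0,0,0,0,0,0.03],[0,0,0,0,0,0,0.03],[0,0,0,0,0,0,0.03],[0,0,0,0,0,0,0.03],[0,0,0,0,0,0,0.03]]' |sed -n '2p;4,6p'
```

```text
ee_pos: [0.5704, -0.0511, 0.0078]
wrist_force: [0.9, -0.5, -0.8]
grip_width: 0.606
gripper_force: 0.0
ee_pos: [0.5703, -0.051, 0.0075]
wrist_force: [-0.7, 0.1, 3.6]
grip_width: 0.457
gripper_force: 38.5
```

```bash

python3 -m creep '[[0.012,0,-0.0005,0,0,0,0.03],[0.028,0,-0.001,0,0,0,0.03],[0.044,0,-0.001,0,0,0,0.03],[0.06,0,-0.001,0,0,0,0.03],[0.076,0,-0.001,0,0,0,0.03]]' |sed -n '2p;4,6p'
python3 -m creep '[[0.016,0,0,0,0,0,0.03],[0.032,0,0,0,0,0,0.03],[0.048,0,0,0,0,0,0.03],[0.055,0,-0.0,0,0,0,0.03],[0.055,0,-0.0,0,0,0,0.03]]' |sed -n '2p;4,6p'
python3 - <<'E'
from h import *
im=snap("top","t9");snap("side","s9")
a=np.hstack([cv2.imread("pics/s9.png")[110:260,290:450],cv2.imread("pics/t9.png")[100:250,240:400]])
cv2.imwrite("pics/s9c.png",cv2.resize(a,None,fx=2.4,fy=2.4))
E
```

```text
ee_pos: [0.4933, -0.0561, 0.0078]
wrist_force: [0.4, 0.0, -1.4]
grip_width: 0.457
gripper_force: 38.1
ee_pos: [0.4375, -0.0596, 0.0075]
wrist_force: [-0.3, -0.3, -0.4]
grip_width: 0.462
gripper_force: 38.0
```

View pics/s9c.png

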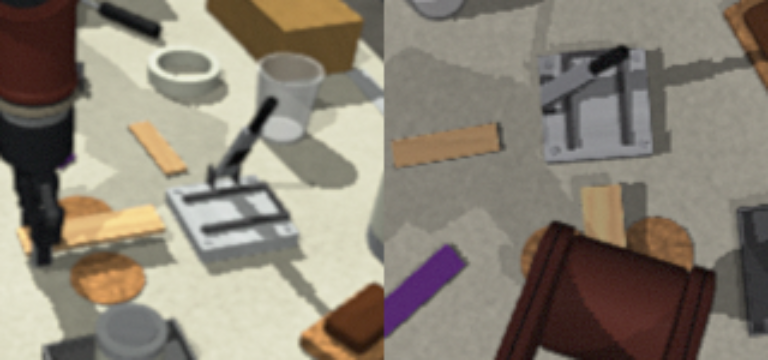

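```bash

python3 -m creep '[[0,0,-0.04,0,0,0,0.03],[0,0,-0.08,0,0,0,0.03],[0,0.03,-0.1,0,0,0,0.03],[0,0.07,-0.1,0,0,0,0.03],[0,0.11,-0.1,0,0,0,0.03]]' |sed -n '2p;4,6p'
python3 - <<'E'
from h import *
np.set_printoptions(precision=4,suppress=True)
c=onz("top",np.array([[(585-384)/2.4+240,187/2.4+100],[(622-384)/2.4+240,185/2.4+100]])-.3,.028); print("rear",c[:,:2],np.linalg.norm(c.mean(0)[:2]-[.4375,-.0596]))
ims=[cv2.imread(f"pics/{n}.png") for n in("top0","t1","t2","t5","t9")]
a=np.mean(ims,0).astype(np.uint8)[170:226,165:221]; cv2.imwrite("pics/restc.png",cv2.resize(a,None,fx=10,fy=10,interpolation=cv2.INTER_CUBIC))
for n in("t2","t5","t9"): 
    pass
snap("top","t10"); 
for c in("top","side"):
    if c=="side": snap("side","s10")
    m=get(c,"rest",(.525,.288,.01)); 
    if m is not None: print(c,fit(box(.08,.05,0,.02),{c:m},(.525,.288,-.21)))
E
```

```text
ee_pos: [0.4349, 0.0504, 0.1112]
wrist_force: [-0.5, -0.4, -0.9]
grip_width: 0.458
gripper_force: 38.1
rear [[ 0.5703 -0.0355]
 [ 0.572  -0.0725]] 0.13376096861039052
top (array([ 0.5253,  0.2878, -0.1994]), np.float64(0.07457030498033716))
side (array([ 0.5276,  0.2956, -0.2091]), np.float64(1.2772954699121026))
```

View pics/restc.png

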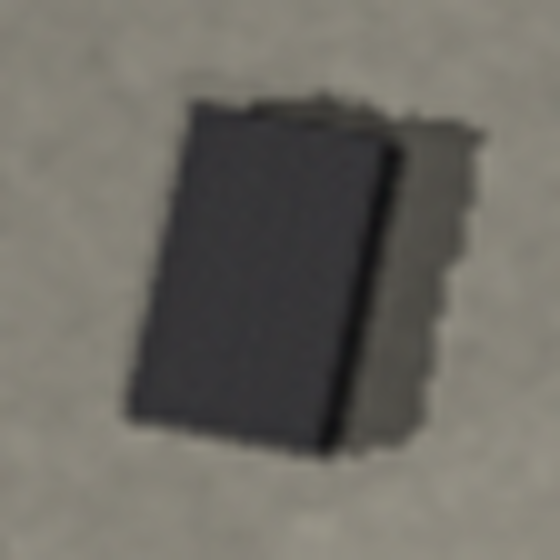

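```bash

python3 - <<'E'
from h import *
np.set_printoptions(precision=4,suppress=True)
c=onz("top",np.array([(188,103),(385,130),(322,443),(130,413)])/10-.45+[165,170],.02)[:,:2]; print(c,c.mean(0))
e1=(c[0]-c[3]),(c[1]-c[2]); e2=(c[0]-c[1],c[3]-c[2])
print([ (np.linalg.norm(e),np.arctan2(e[1],e[0])) for e in e1],[(np.linalg.norm(e),np.arctan2(-e[0],e[1])) for e in e2])
E
```

```text
[[0.5686 0.3059]
 [0.5616 0.2574]
 [0.4855 0.2711]
 [0.4931 0.3181]] [0.5272 0.2881]
[(np.float64(0.07656764255574684), np.float64(-0.1601582131480511)), (np.float64(0.07735086368896024), np.float64(-0.17800609655938246))] [(np.float64(0.04897717849429475), np.float64(-0.14331480962397344)), (np.float64(0.04758978597568166), np.float64(-0.15902347664668984))]
```

```bash

python3 - <<'E'
from h import *
np.set_printoptions(precision=4,suppress=True)
a=np.mean([cv2.imread(f"pics/{n}.png") for n in("top0","t1","t2","t5","t9")],0).mean(2)
for th in (60,66,72):
    M=np.zeros((400,640),np.float32); M[170:226,165:221]=(a[170:226,165:221]<th); n,l,s,_=cv2.connectedComponentsWithStats(M.astype(np.uint8)); j=1+s[1:,4].argmax(); m=(l==j).astype(np.float32)
    p,f=fit(box(.08,.05,0,.02),{"top":m},(.526,.288,-.18)); print(th,m.sum(),p,f)
E
python3 d.py .4375 .16 .11 85
```

```text
60 701.0 [ 0.5276  0.2879 -0.2044] 0.0913428994993147
66 731.0 [ 0.528   0.2873 -0.1843] 0.07316327351734128
72 750.0 [ 0.5281  0.2872 -0.1852] 0.06604444444444445
t 22.15 shift [-0.0128  0.1084 -0.0015] turn [-0.003  0.009  1.523] q [-0.06 -0.11  2.12 -0.    1.14 -1.71] F [ 0.1 -1.2 -0.5] gw 38.8
```

```bash
python3 d.py .4692 .2985 .06 79.4
python3 -m creep '[[-0.008,0.04,0,0,0,0.6,0.03],[-0.016,0.08,0,0,0,1.2,0.03],[-0.024,0.12,0,0,0,1.8,0.03],[-0.032,0.16,0,0,0,2.4,0.03],[-0.04,0.2,0,0,0,2.4,0.03]]' |sed -n '2p;4,6p'
python3 d.py .4692 .2985 .06 79.4
```

```text
t 22.15 shift [-0.0543  0.2443  0.0485] turn [-2.000e-03  9.000e-03  2.456e+00] q [-0.06 -0.11  2.12 -0.    1.14 -1.71] F [ 0.1 -1.2 -0.5] gw 38.8
ee_pos: [0.4594, 0.2527, 0.1081]
wrist_force: [1.5, 0.3, 0.3]
grip_width: 0.458
gripper_force: 38.0
t 22.57 shift [-0.001   0.0468  0.0481] turn [-0.001  0.006 -0.034] q [ 0.35  0.11  1.9  -0.    1.14 -1.03] F [1.5 0.3 0.3] gw 39.2
```

```bash

python3 -m creep '[[-0.0005,0.025,0.01,0,0,0,0.03],[-0.001,0.043,0.03,0,0,0,0.03],[-0.001,0.043,0.047,0,0,0,0.03],[-0.001,0.043,0.047,0,0,0,0.03],[-0.001,0.043,0.047,0,0,0,0.03]]' |sed -n '2p;4p'
python3 -m creep '[[0,0,0,0,0,0,0.03],[0,0,0,0,0,0,0.03]]' |sed -n '2p;4p'
python3 d.py .4692 .2985 .0085 79.4
python3 - <<'E'
from h import *
im=snap("top","t11");snap("side","s11")
a=np.hstack([cv2.imread("pics/s11.png")[80:220,240:400],cv2.imread("pics/t11.png")[130:270,130:290]])
cv2.imwrite("pics/s11c.png",cv2.resize(a,None,fx=2.5,fy=2.5))
E
```

```text
ee_pos: [0.4666, 0.2927, 0.0597]
wrist_force: [1.0, 0.2, -1.0]
ee_pos: [0.4682, 0.2935, 0.0624]
wrist_force: [0.3, -0.7, -0.1]
t 23.15 shift [0.0001 0.005  0.0539] turn [0.009 0.016 0.005] q [ 0.42  0.23  1.85 -0.    1.05 -0.97] F [ 0.3 -0.7 -0.1] gw 39.0
```

View pics/s11c.png

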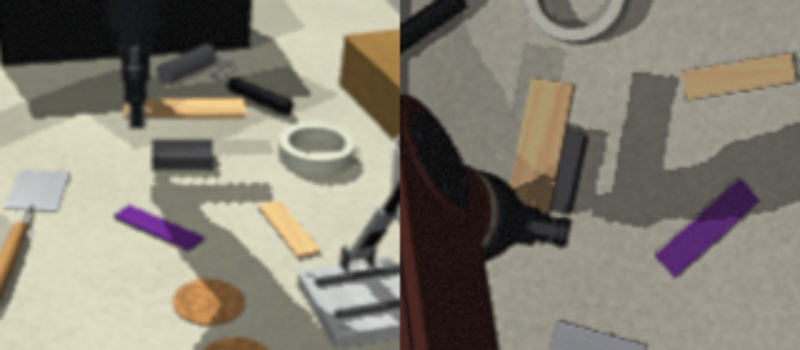

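```bash

python3 - <<'E'
from h import *
np.set_printoptions(precision=4,suppress=True)
hsv=cv2.cvtColor(cv2.imread("pics/t11.png"),cv2.COLOR_BGR2HSV)[150:235,170:204]; m=((hsv[...,1]>75)&(hsv[...,0]<25)&(hsv[...,2]>110)).astype(np.uint8)
n,l,s,_=cv2.connectedComponentsWithStats(m); j=1+s[1:,4].argmax(); c=np.argwhere(l==j)[:,::-1]+[170,150]
p=onz("top",c,.083)[:,:2]*1000; print(s[j],cv2.minAreaRect(p.astype(np.float32)), cv2.boxPoints(cv2.minAreaRect(p.astype(np.float32))))
E
python3 -m creep '[[0,0.005,0.01,0,0,0,0.03],[0,0.005,0.03,0,0,0,0.03],[0,0.005,0.045,0,0,0,0.03],[0,0.005,0.049,0,0,0,0.03],[0,0.005,0.049,0,0,0,0.03]]' |sed -n '2p;4p'
python3 -m creep '[[0,0,0,0,0,0,0.03],[0,0,0,0,0,0,0.03]]' |sed -n '2p;4p'
python3 d.py .4692 .2985 .0085 79.4
```

```text
[  4  11  25  44 685] ((550.9230346679688, 276.8982849121094), (39.072486877441406, 100.78192901611328), 80.15685272216797) [[497.9341 266.264 ]
 [597.2325 249.0352]
 [603.912  287.5325]
 [504.6136 304.7614]]
ee_pos: [0.4665, 0.2986, 0.0106]
wrist_force: [-0.1, 0.0, 1.1]
ee_pos: [0.4686, 0.2995, 0.0132]
wrist_force: [-0.5, 0.2, -0.9]
t 23.83 shift [-0.0007 -0.0009  0.0047] turn [0.01  0.014 0.02 ] q [ 0.43  0.32  1.86  0.    0.96 -0.96] F [-0.5  0.2 -0.9] gw 39.1
```

```bash

python3 -m creep '[[0,-0.001,0.001,0,0,0,0.03],[0,-0.001,0.003,0,0,0,0.03],[0,-0.001,0.003,0,0,0,0.03],[0,-0.001,0.003,0,0,0,0.03]]' |sed -n '2p;4p'
python3 -m creep '[[0,0,0.001,0,0,0,0.03],[0,0,0.0015,0,0,0,0.03],[0,0,0.0015,0,0,0,0.03]]' |sed -n '2p;4p'
```

```text
ee_pos: [0.4677, 0.2981, 0.0094]
wrist_force: [0.1, -0.3, -0.8]
ee_pos: [0.4677, 0.2982, 0.0078]
wrist_force: [0.5, -0.7, 0.3]
```

```bash

python3 -m creep '[[0,0,0.0005,0,0,0,0.03],[0,0,0.001,0,0,0,0.03],[0,0,0.001,0,0,0,0.03]]' |sed -n '2p;4p'
```

```text
ee_pos: [0.4677, 0.2982, 0.0076]
wrist_force: [-3.3, -1.1, 8.2]
```

```bash

python3 -m creep '[[0,0,0,0,0,0,0.05],[0,0,0,0,0,0,0.06],[0,0,0,0,0,0,0.0854],[0,0,0,0,0,0,0.0854],[0,0,-0.015,0,0,0,0.0854]]' |sed -n '2p;4,6p'
python3 -m creep '[[0,0,-0.04,0,0,0,0.0854],[0,0,-0.08,0,0,0,0.0854],[0,-0.03,-0.12,0,0,-0.8,0.0854],[0,-0.07,-0.14,0,0,-1.6,0.0854],[0,-0.11,-0.14,0,0,-2.4,0.0854]]' |sed -n '2p;4p'
python3 d.py .4895 -.249 .16 93.8
python3 - <<'E'
from h import *
np.set_printoptions(precision=4,suppress=True)
im=snap("top","t12");snap("side","s12")
hsv=cv2.cvtColor(cv2.imread("pics/t12.png"),cv2.COLOR_BGR2HSV)[150:250,160:235]; m=((hsv[...,1]>75)&(hsv[...,0]<25)&(hsv[...,2]>110)).astype(np.uint8)
n,l,s,_=cv2.connectedComponentsWithStats(m); j=1+s[1:,4].argmax(); c=np.argwhere(l==j)[:,::-1]+[160,150]
p=onz("top",c,.028)[:,:2]*1000; print(s[j],cv2.minAreaRect(p.astype(np.float32)))
a=np.hstack([cv2.imread("pics/s12.png")[80:220,240:400],cv2.imread("pics/t12.png")[130:270,130:290]])
cv2.imwrite("pics/s12c.png",cv2.resize(a,None,fx=2.5,fy=2.5))
E
```

```text
ee_pos: [0.4652, 0.2969, 0.0189]
wrist_force: [-0.2, 0.9, -0.2]
grip_width: 1.003
gripper_force: 0.0
ee_pos: [0.4518, 0.1983, 0.1661]
wrist_force: [2.3, -1.7, -0.1]
t 25.5 shift [-0.0039 -0.4489  0.0053] turn [0.017 0.085 0.086] q [ 0.25 -0.05  1.94  0.    1.24 -1.39] F [ 2.3 -1.7 -0.1] gw 85.6
[ 25  16  19  37 450] ((558.342529296875, 280.84991455078125), (39.042606353759766, 85.42589569091797), 80.91327667236328)
```

View pics/s12c.png

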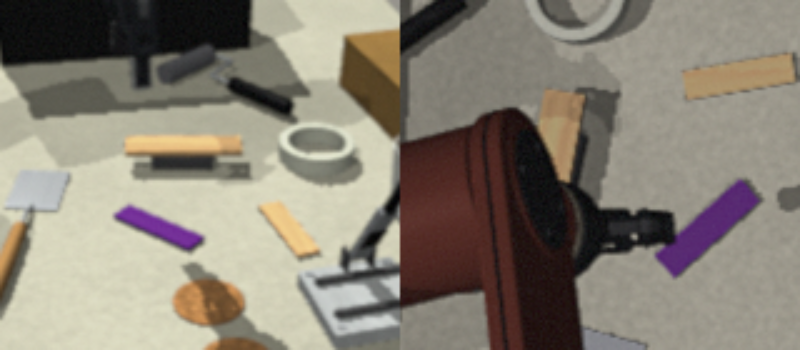

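```bash

python3 -m creep '[[0,-0.04,0,0,0,0.08,0.0854],[-0.001,-0.08,0,0,0,0.08,0.0854],[-0.002,-0.12,0,0,0,0.08,0.0854],[-0.002,-0.16,0,0,0,0.08,0.0854],[-0.002,-0.2,0,0,0,0.08,0.0854]]' |sed -n '2p'
python3 -m creep '[[0,-0.04,0,0,0,0,0.0854],[-0.001,-0.08,0,0,0,0,0.0854],[-0.002,-0.12,0,0,0,0,0.0854],[-0.002,-0.16,0,0,0,0,0.0854],[-0.002,-0.2,0,0,0,0,0.0854]]' |sed -n '2p'
python3 -m creep '[[0,-0.02,0,0,0,0,0.0854],[-0.0,-0.04,0,0,0,0,0.0854],[-0.0,-0.042,0,0,0,0,0.0854],[-0.0,-0.042,0,0,0,0,0.0854],[-0.0,-0.042,0,0,0,0,0.0854]]' |sed -n '2p'
python3 d.py .4895 -.249 .039 93.8
python3 - <<'E'
from h import *
np.set_printoptions(precision=4,suppress=True)
im=snap("top","t13")
I=cv2.imread("pics/t13.png"); hsv=cv2.cvtColor(I,cv2.COLOR_BGR2HSV)[150:250,160:235]; m=((hsv[...,1]>75)&(hsv[...,0]<25)&(hsv[...,2]>110)).astype(np.uint8)
n,l,s,_=cv2.connectedComponentsWithStats(m); j=1+s[1:,4].argmax(); c=np.argwhere(l==j)[:,::-1]+[160,150]
p=onz("top",c,.028)[:,:2]*1000; print(s[j],cv2.minAreaRect(p.astype(np.float32)))
E
```

```text
ee_pos: [0.4646, -0.0031, 0.1607]
ee_pos: [0.4786, -0.203, 0.1604]
ee_pos: [0.4811, -0.2424, 0.1602]
t 26.85 shift [-0.0081 -0.0073  0.1212] turn [ 0.013 -0.008 -0.063] q [-0.61  0.08  1.82  0.    1.24 -2.24] F [-0.1 -0.2 -0.7] gw 85.5
[  17   16   27   63 1010] ((527.1276245117188, 286.7041015625), (40.289920806884766, 148.88458251953125), 80.59565734863281)
```

```bash

python3 -m creep '[[-0.008,-0.007,0.0,0,0,0,0.0854],[-0.008,-0.007,0.03,0,0,0,0.0854],[-0.008,-0.007,0.07,0,0,0,0.0854],[-0.008,-0.007,0.07,0,0,0,0.0854],[-0.008,-0.007,0.07,0,0,0,0.0854]]' |sed -n '2p'
python3 -m creep '[[0,0,0,0,0,0,0.0854],[0,0,0,0,0,0,0.0854]]' |sed -n '2p'
python3 d.py .4895 -.249 .040 93.8
```

```text
ee_pos: [0.4879, -0.2471, 0.0886]
ee_pos: [0.4913, -0.2503, 0.0935]
t 27.48 shift [0.0019 0.0015 0.0534] turn [-0.024  0.03  -0.053] q [-0.61  0.19  1.84  0.    1.11 -2.25] F [-1.   0.5  0.9] gw 85.1
```

```bash

python3 -m creep '[[0.001,0.001,0.02,0,0,0,0.0854],[0.001,0.001,0.04,0,0,0,0.0854],[0.001,0.001,0.051,0,0,0,0.0854],[0.001,0.001,0.051,0,0,0,0.0854],[0.001,0.001,0.051,0,0,0,0.0854]]' |sed -n '2p'
python3 -m creep '[[0,0,0,0,0,0,0.0854],[0,0,0,0,0,0,0.0854]]' |sed -n '2p'
python3 -m creep '[[0,0,0,0,0,0,0.045],[0,0,0,0,0,0,0.045],[0,0,0,0,0,0,0.045],[0,0,0,0,0,0,0.045],[0,0,0,0,0,0,0.045]]' 40|sed -n '2p;4,6p'
python3 -m creep '[[0,0,0,0,0,0,0.045],[0,0,0,0,0,0,0.045],[0,0,0,0,0,0,0.045]]' |sed -n '2p;4,6p'
```

```text
ee_pos: [0.489, -0.249, 0.0407]
ee_pos: [0.4897, -0.2496, 0.0415]
ee_pos: [0.4891, -0.2493, 0.0407]
wrist_force: [-1.5, 0.4, 5.1]
grip_width: 0.659
gripper_force: 42.4
ee_pos: [0.4891, -0.2493, 0.0407]
wrist_force: [-0.8, -0.6, 6.3]
grip_width: 0.656
gripper_force: 42.4
```

```bash

python3 -m creep '[[0,0,-0.025,0,0,0,0.045],[0,0,-0.055,0,0,0,0.045],[-0.003,0.03,-0.055,0,0,0,0.045],[-0.007,0.07,-0.055,0,0,0,0.045],[-0.012,0.11,-0.055,0,0,0,0.045]]'|sed -n '2p;5,6p'
python3 -m creep '[[-0.005,0.04,0,0,0,0,0.045],[-0.01,0.08,0,0,0,0,0.045],[-0.014,0.115,0,0,0,0,0.045],[-0.0155,0.13,0,0,0,0,0.045],[-0.0155,0.13,0,0,0,0,0.045]]'|sed -n '2p;5,6p'
python3 -m creep '[[0,0,0.0,0,0,0,0.045],[0,0,0,0,0,0,0.045]]'|sed -n 2p
python3 d.py .5005 -.008 .0397 93.8
python3 - <<'E'
from h import *
np.set_printoptions(precision=4,suppress=True)
snap("side","s14"); m=get("side","can",(.4985,-.008,.095)); print(fit(cyl(CAN),{"side":m},(.4985,-.008,0),.058,False) if m is not None else None)
E
```

```text
ee_pos: [0.4933, -0.1377, 0.0946]
grip_width: 0.656
gripper_force: 45.1
ee_pos: [0.5002, -0.0039, 0.0936]
grip_width: 0.658
gripper_force: 45.1
ee_pos: [0.501, -0.008, 0.0942]
t 29.73 shift [0.0005 0.0001 0.0545] turn [-0.002 -0.013 -0.057] q [-0.17  0.07  1.97 -0.    1.1  -1.8 ] F [-0.6  0.1 -3.8] gw 56.0
(array([ 0.4984, -0.0093,  0.    ]), np.float64(0.5263176192462801))
```

Right above the pad; lowering gently.

```bash

python3 -m creep '[[0,0,0.025,0,0,0,0.045],[0,0,0.042,0,0,0,0.045],[0,0,0.05,0,0,0,0.045],[0,0,0.05,0,0,0,0.045],[0,0,0.05,0,0,0,0.045]]'|sed -n '2p;4p'
python3 -m creep '[[0,0,0.001,0,0,0,0.045],[0,0,0.0025,0,0,0,0.045],[0,0,0.0025,0,0,0,0.045]]'|sed -n '2p;4p'
python3 -m creep '[[0,0,0.001,0,0,0,0.045],[0,0,0.001,0,0,0,0.045]]'|sed -n '2p;4p'
```

```text
ee_pos: [0.5014, -0.0083, 0.0447]
wrist_force: [0.6, -0.1, -3.5]
ee_pos: [0.5023, -0.0078, 0.0431]
wrist_force: [0.3, -0.7, -3.0]
ee_pos: [0.5018, -0.0076, 0.0416]
wrist_force: [-0.2, -0.2, -4.0]
```

```bash

python3 -m creep '[[0.001,0,0.001,0,0,0,0.045],[0.001,0,0.0015,0,0,0,0.045],[0.001,0,0.0015,0,0,0,0.045]]'|sed -n '2p;4p'
python3 -m creep '[[0,0,0.0005,0,0,0,0.045],[0,0,0.0005,0,0,0,0.045]]'|sed -n '2p;4p'
```

```text
ee_pos: [0.5004, -0.0076, 0.0398]
wrist_force: [-0.4, -0.2, -3.5]
ee_pos: [0.5006, -0.0077, 0.0397]
wrist_force: [-3.2, 1.0, 1.5]
```

```bash

python3 -m creep '[[0,0,0,0,0,0,0.0854],[0,0,0,0,0,0,0.0854],[0,0,0,0,0,0,0.0854],[0,0,-0.03,0,0,0,0.0854],[0,0,-0.07,0,0,0,0.0854]]'|sed -n '2p;5p'
python3 -m creep '[[0,0,-0.04,0,0,0,0.0854],[0.003,-0.04,-0.06,0,0,0,0.0854],[0.006,-0.08,-0.06,0,0,0,0.0854],[0.009,-0.12,-0.06,0,0,0,0.0854],[0.012,-0.16,-0.06,0,0,0,0.0854]]'|sed -n 2p
python3 -m creep '[[0.003,-0.04,0,0,0,0,0.0854],[0.006,-0.08,0,0,0,0,0.0854],[0.009,-0.12,0,0,0,0,0.0854],[0.012,-0.16,0,0,0,0,0.0854],[0.012,-0.181,0,0,0,0,0.0854]]'|sed -n 2p
python3 -m creep '[[0,0,0,0,0,0,0.0854],[0,0,0,0,0,0,0.0854]]'|sed -n 2p
python3 d.py .4987 -.349 .062 93.8
python3 - <<'E'
from h import *
np.set_printoptions(precision=4,suppress=True)
snap("top","t15");snap("side","s15")
for c in ("top","side"):
    m=get(c,"can",(.4985,-.007,.04)); print(c,fit(cyl(CAN),{c:m},(.4985,-.007,0),.003,False) if m is not None else None)
m=get("side","bottle",(.4987,-.349,.06)); print("bottle",fit(cyl(BOT),{"side":m},(.4987,-.349,0),.004,False) if m is not None else None)
E
```

```text
ee_pos: [0.4972, -0.0072, 0.1064]
grip_width: 0.999
ee_pos: [0.4988, -0.17, 0.1708]
ee_pos: [0.4964, -0.3542, 0.1697]
ee_pos: [0.4968, -0.3507, 0.1691]
t 32.5 shift [-0.002   0.0016  0.1071] turn [ 0.003 -0.    -0.083] q [-0.74  0.23  1.63  0.    1.28 -2.37] F [-1.   0.2 -0.3] gw 85.5
top (array([ 0.5   , -0.0104,  0.    ]), np.float64(0.04196284468253151))
side (array([ 0.4988, -0.0077,  0.    ]), np.float64(0.03130225201476237))
bottle (array([ 0.5005, -0.3477,  0.    ]), np.float64(0.0867905056759546))
```

```bash

python3 -m creep '[[-0.002,0.0015,0.03,0,0,0,0.0854],[-0.002,0.0015,0.06,0,0,0,0.0854],[-0.002,0.0015,0.06,0,0,0,0.0854],[-0.002,0.0015,0.06,0,0,0,0.0854]]'|sed -n 2p
python3 d.py .4987 -.349 .062 93.8
python3 -m creep '[[0,0,0.02,0,0,0,0.0854],[0,0,0.04,0,0,0,0.0854],[0,0,0.046,0,0,0,0.0854],[0,0,0.046,0,0,0,0.0854],[0,0,0.046,0,0,0,0.0854]]'|sed -n '2p;4p'
python3 d.py .4987 -.349 .062 93.8
```

```text
ee_pos: [0.498, -0.3458, 0.1077]
t 33.08 shift [-0.0007 -0.0033  0.0457] turn [ 0.032 -0.031 -0.047] q [-0.74  0.29  1.68  0.    1.17 -2.37] F [ 0.3  0.4 -0.2] gw 85.2
ee_pos: [0.4998, -0.3483, 0.065]
wrist_force: [0.4, -1.2, 0.1]
t 33.5 shift [ 0.0011 -0.0006  0.003 ] turn [-0.011  0.011 -0.057] q [-0.74  0.35  1.7   0.    1.09 -2.37] F [ 0.4 -1.2  0.1] gw 85.4
```

```bash

python3 -m creep '[[0,0,0.002,0,0,0,0.03],[0,0,0.002,0,0,0,0.03],[0,0,0.002,0,0,0,0.03],[0,0,0.002,0,0,0,0.03],[0,0,0.002,0,0,0,0.03]]' 30|sed -n '2p;4,6p'
python3 -m creep '[[0,0,0,0,0,0,0.03],[0,0,0,0,0,0,0.03],[0,0,0,0,0,0,0.03]]'|sed -n '2p;4,6p'
```

```text
ee_pos: [0.4995, -0.3482, 0.0624]
wrist_force: [-0.7, 2.0, 5.1]
grip_width: 0.509
gripper_force: 30.5
ee_pos: [0.4996, -0.3482, 0.0624]
wrist_force: [-0.3, 1.7, 6.0]
grip_width: 0.505
gripper_force: 30.6
```

```bash

python3 -m creep '[[0,0,-0.025,0,0,0,0.03],[0,0,-0.06,0,0,0,0.03],[-0.002,0.03,-0.06,0,0,0,0.03],[-0.005,0.07,-0.06,0,0,0,0.03],[-0.009,0.11,-0.06,0,0,0,0.03]]'|sed -n '2p;5,6p'
python3 -m creep '[[-0.004,0.04,0,0,0,0,0.03],[-0.008,0.08,0,0,0,0,0.03],[-0.01,0.115,0,0,0,0,0.03],[-0.011,0.131,0,0,0,0,0.03],[-0.011,0.131,0,0,0,0,0.03]]'|sed -n '2p;5,6p'
python3 -m creep '[[0,0,0.0,0,0,0,0.03],[0,0,0,0,0,0,0.03]]'|sed -n 2p
python3 d.py .5037 -.1066 .0614 93.8
```

```text
ee_pos: [0.501, -0.2373, 0.1216]
grip_width: 0.5
gripper_force: 31.7
ee_pos: [0.5035, -0.1023, 0.1204]
grip_width: 0.509
gripper_force: 31.7
ee_pos: [0.5044, -0.1067, 0.1211]
t 35.17 shift [0.0007 0.0001 0.0597] turn [-0.004 -0.003 -0.058] q [-0.36  0.07  1.91 -0.    1.16 -1.99] F [-0.4 -0.2 -2.6] gw 43.3
```

```bash

python3 -m creep '[[0.0005,0,0.03,0,0,0,0.03],[0.0005,0,0.048,0,0,0,0.03],[0.0005,0,0.055,0,0,0,0.03],[0.0005,0,0.055,0,0,0,0.03],[0.0005,0,0.055,0,0,0,0.03]]'|sed -n '2p;4p'
python3 -m creep '[[0,0,0.001,0,0,0,0.03],[0,0,0.0025,0,0,0,0.03],[0,0,0.0025,0,0,0,0.03]]'|sed -n '2p;4p'
python3 -m creep '[[0,0,0.001,0,0,0,0.03],[0,0,0.001,0,0,0,0.03]]'|sed -n '2p;4p'
```

```text
ee_pos: [0.504, -0.1071, 0.0664]
wrist_force: [-0.2, -1.0, -1.8]
ee_pos: [0.5048, -0.1066, 0.0648]
wrist_force: [-0.4, 0.3, -2.8]
ee_pos: [0.5043, -0.1062, 0.0632]
wrist_force: [-0.5, 0.2, -1.9]
```

```bash

python3 -m creep '[[0.0005,0,0.001,0,0,0,0.03],[0.0005,0,0.0015,0,0,0,0.03],[0.0005,0,0.0015,0,0,0,0.03]]'|sed -n '2p;4p'
python3 -m creep '[[0,0,0.0005,0,0,0,0.03],[0,0,0.0005,0,0,0,0.03]]'|sed -n '2p;4p'
```

```text
ee_pos: [0.5036, -0.1062, 0.0615]
wrist_force: [0.0, 0.1, -1.4]
ee_pos: [0.5038, -0.1062, 0.0614]
wrist_force: [-1.4, 1.8, 4.4]
```

Contact. I'll release it, back off and check everything in both cameras.

```bash

python3 -m creep '[[0,0,0,0,0,0,0.068],[0,0,0,0,0,0,0.068],[0,0,0,0,0,0,0.068],[0,0,-0.03,0,0,0,0.068],[0,0,-0.07,0,0,0,0.068]]'|sed -n '2p;5p'
python3 -m creep '[[0,0,-0.04,0,0,0,0.068],[0.003,-0.04,-0.06,0,0,0,0.068],[0.006,-0.08,-0.06,0,0,0,0.068],[0.009,-0.12,-0.06,0,0,0,0.068],[0.012,-0.16,-0.06,0,0,0,0.068]]'|sed -n 2p
python3 -m creep '[[0.003,-0.04,0,0,0,0,0.068],[0.006,-0.08,0,0,0,0,0.068],[0.006,-0.08,0,0,0,0,0.068]]'|sed -n 2p
python3 - <<'E'
from h import *
np.set_printoptions(precision=4,suppress=True)
snap("top","t16");snap("side","s16")
for t,P,p in(("can",CAN,(.4985,-.007)),("bottle",BOT,(.5047,-.1066))):
  for c in ("top","side"):
    m=get(c,t,(*p,.05)); print(t,c,fit(cyl(P),{c:m},(*p,0),.003,False) if m is not None else None)
print(robot.get_state()["time_s"])
I=np.vstack([cv2.resize(cv2.imread("pics/s16.png")[90:270,240:500],None,fx=2.5,fy=2.5),])
J=cv2.resize(cv2.imread("pics/t16.png")[180:240,285:385],None,fx=4.5,fy=4.5,interpolation=cv2.INTER_CUBIC)
c=np.zeros((590+0,650,3),np.uint8); c[:450]=0
s=cv2.resize(cv2.imread("pics/s16.png")[90:270,240:500],(448,310)); o=np.zeros((590,450,3),np.uint8); o[:310,:448]=s; o[315:315+270]=J
cv2.imwrite("pics/fin.png",o)
E
```

```text
ee_pos: [0.5001, -0.105, 0.1274]
grip_width: 0.796
ee_pos: [0.5014, -0.2686, 0.192]
ee_pos: [0.4988, -0.3538, 0.1906]
can top (array([ 0.499 , -0.0105,  0.    ]), np.float64(0.06101694915254237))
can side (array([ 0.4984, -0.0074,  0.    ]), np.float64(0.31222361284939504))
bottle top (array([ 0.5039, -0.1073,  0.    ]), np.float64(0.18271231322110837))
bottle side (array([ 0.504 , -0.1071,  0.    ]), np.float64(0.058419381342571))
37.8
```

View pics/fin.png

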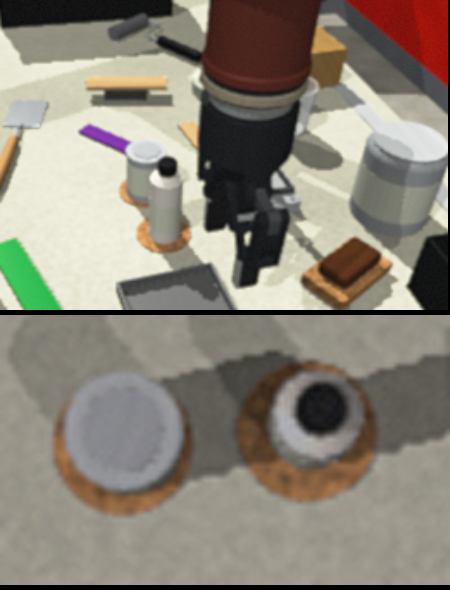

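The last picture shows both containers upright on their pads: can at (145,170) and bottle at (166,205). Each is within about 3 mm of its pad centre. The strip lies flat on the block at (127,85).

```bash
python3 -c "
from cell import robot
print(robot.finish_job())"
```

```text
the job is handed in; nothing more can be done
None
```

The job is handed in at about 38 s: the strip lies flat and centred on the inspection block, the clamp bar was left up at about 1.05 rad, and both containers stand upright within about 3 mm of the middle of their own pads.

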